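Put the bowl lid away upright in the crockery keeper and shut its cover

ROBOT

A 6-joint arm with a two-finger parallel gripper is mounted at the origin on the work surface. World frame = base frame: x ahead of the robot, y to its left, z up, the work surface at z = 0. Lengths are in m, angles in rad, forces in N, time in s.
With the tool pointing down it reaches from about 0.375 to 0.9 m from the base axis. Payload 3.1 kg.
Tool frame: the origin (TCP) lies midway between the tips of the shut fingers; the grasp point (between the pads) lies 19 mm behind it; z points along the fingers, y is the line along which they close (so a half turn about z gives the same grasp; the last joint's range is limited). The gripper opens to 85 mm and grips with 20 to 120 N. Pads are 22 mm wide; open, the fingers measure 114 mm over their backs; the gripper's body (76 mm by 85 mm) begins 54 mm behind the grasp point. The pads swing forward as they close: fully open they stand 13 mm farther back than shut.
Start: joints at [1.115, 0.527, 1.433, -0, 1.181, -0.178], TCP at [0.171, 0.601, 0.193] pointing down, gripper open.
Joint ranges: [-3.08, 3.08], [-0.75, 2.2], [0.22, 2.44], [-1.43, 4.57], [0, 2.65], [-2.85, 2.85]. Speed limits (rad/s): [2.79, 2.79, 3.14, 3.14, 3.14, 3.14].

INTERFACE

Orientations are given as a unit quaternion [x, y, z, w].
In Python, from station import manip gives the robot as it stands. The module is installed in compiled form; this text tells all that it offers.
- The arm moves only by the tool apply_moves, never from a script. Its arguments are lists of equal length, an entry for each row: "claw": the gripper's target within -1 to 1 (fully open at 1, half-way at 0, shut at -1); "travel": the shift along the tool's x, y, z scaled (see below), a list of three; "turn": the turn, a rotation vector about the tool's x, y, z scaled (see below), a list of three. In form: {"claw": [claw, ...], "travel": [[dx, dy, dz], ...], "turn": [[rx, ry, rz], ...]}. A call has 1 to 5 rows; each row is the pose to reach, as a shift and turn from the pose commanded when the call began, along the tool's axes at that moment, turning the shorter way round; what a row does not reach only later rows make up. The controller multiplies each number of a shift by 800 mm and each number of a turn by 180 degrees. A row lasts 1/12 s, in which the tool goes at most 41.7 mm and 7.16 degrees, less where a joint would pass 70% of its speed; a pose out of reach is approached as far as the arm can. A call with a number of a shift or a turn outside -1 to 1 is refused whole. A call with a gripper value outside its range is refused whole. The fingers move at their own pace and stop on an object; "newtons" is the grip in N (left out, the last holds). Time passes only in rows, so rows that repeat a pose let the fingers close. It gives the time, the measured TCP pose, the force, the opening and the grip force at its end, in the units of the state.
- manip.sense(): the state, without advancing time (a new reading comes with each control period).
- manip.snapshot(name): name is "scene" or "top" or "wrist"; returns a dict with "pixels" (480x640x3 uint8, red, green, blue), "depth" (480x640 float32, m along the optical axis (not along the pixel's ray), 0 where there is no reading), "intrinsics" (3x3 intrinsics, pixels), "R" (3x3) and "t" (3): a world point X has camera coordinates R X + t. Camera axes: x right, y down, z forward; pixel columns grow to the right and rows downward; lengths in m; the calibration is good to about 2 mm. A picture is of the moment at which its call begins.
- manip.sign_off(): hands the job in; it is judged then, once.
The state is a dict: "t": time; "q": joint angles; "qd": joint speeds; "tau": joint torques, N m; "tcp_pos": TCP position; "tool_rot": TCP orientation; "force": force on the tool from outside, world axes, zero at the start; "ft_torque": the same for the moment, N m; "finger_gap": opening from 0.0 (shut) to 1.0 (fully open); "gripper_force": force on a finger pad.
Only numpy, scipy, OpenCV 4.12 (cv2) and the standard library are available. Lean on these libraries where they do the work, as an engineer would, in place of code of your own. Each camera call takes 0.05 s, during which the arm holds its last target. There are 200 camera calls.

TASK

Lift the round wooden lid by its knob and lean it on the steel easel, let go, then take it again by its upper rim and stand it upright in the middle slot of the rack inside the clear crockery keeper, setting it down rather than dropping it. Then push the keeper's heavy wooden cover down slowly until it is fully shut, without slamming it. Leave the other things on the counter where they are.

Things in the scene. Friction and masses are not known exactly. Their poses are not given: they have to be found in the camera images.
- lid: Round dark-wood bowl lid, about 0.13 kg: flat disc 120 mm in diameter, 8 mm thick, with an upright round knob in the middle of its top, 26 mm in diameter and 36 mm tall (44 mm from underside to knob top). Origin: centre of the underside. z: out of the disc towards the knob. It starts flat on the marble, knob up.
- lid_middle (a point): Centre of the lid's disc, halfway through its thickness (4 mm above the underside).
- easel: Low steel plate easel, fixed to the counter, base 100 mm (x) by 130 mm (y). Its flat face, 100 mm wide, slopes at 45 degrees: it looks up and to the easel's own +y, and rises towards its own -y. Two pins near the face's lower end hold the lid by its lower rim. Origin: centre of the base's underside; z up.
- easel_rest (a point): Point on the easel's face, 62 mm above the counter, where the centre of the lid's underside lies when its rim rests on both pins. Axes: the easel's. The face ends 12 mm up the slope from here, so about 48 mm of the lid's upper rim stands free, front and back.
- easel_pins (a point): Midpoint between the easel's two pins at the face, 53 mm down the slope from easel_rest. The pins are 8 mm thick, stand 14 mm square out of the face, 36 mm either side of here along the easel's x.
- keeper: Crockery keeper, fixed to the counter: open-topped box with clear walls 4 mm thick, 220 mm by 220 mm outside, walls 138 mm high, a wire rack inside, and a wooden cover hinged on the top of its +y wall. Origin: centre of the underside; z up.
- slot (a point): Middle slot of the keeper's wire rack, between the axes of its two rails, 12 mm above the counter; axes: the keeper's. The rails, 8 mm thick, run along y at x = -30 and +30 mm. A lid standing in the slot lies in the x-z plane, its rim on both rails, its disc centre 56 mm above this point; its knob may face either way and clears the tines.
- tines_top (a point): Level of the tine tips, straight above the slot, 55 mm above the counter. Each rail carries four upright wire tines 5 mm thick, at y = -34.5, -11.5, +11.5 and +34.5 mm from here, making three slots side by side along y, each 18 mm wide; the middle one is at y = 0.
- cover (a joint): Opening angle of the keeper's cover, rad: 0 = shut flat on the walls, 1.57 = upright over the +y wall, stop at 1.75. The cover is a light wood board, 220 by 220 mm, 16 mm thick, 0.6 kg. Its stiff hinge (0.85 N m) keeps it at any angle where it is left; it has to be pushed all the way down (about 5 N near its free edge).
- cover_hinge (a point): Middle of the cover's hinge line, at the outer top edge of the keeper's +y wall, 138 mm above the counter, level with the cover's underside when shut. The hinge runs along the keeper's x; the shut cover reaches from here 220 mm to the keeper's -y.
- cover_edge (a point): Middle of the cover's free edge, on its outer face (the top face when shut), 220 mm from the hinge line and 16 mm off the underside.
- mixer: Lilac hand mixer, 190 mm body with beaters to its +x, 150 mm tall; leave it alone. Origin: centre of the underside.
- cup: Steel measuring cup, 80 mm across, 70 mm tall, flat handle 120 mm out along its +y; leave alone. Origin: centre of the underside.
- spoon_rest: Terracotta ceramic spoon rest, 100 by 75 mm, 19 mm tall; leave alone. Origin: centre of the underside.
- spatula: Spatula, 240 mm long, lying on the counter; leave alone. Origin: below its middle.
Things that resemble listed ones, but are neither listed nor needed, are in the scene too. Several things have the shape of the lid; the one meant has the colours described above. What is shaped like the easel but orange is not meant.

How it is judged:
By the outcome, as a careful person would: the job done as asked, in the order asked, and still so for the second after the job is handed in, with the robot touching nothing.
It also fails if it takes over 72 s, if anything falls off the work surface, if the arm or the gripper's body presses on something with over 40 N, if the wrist force passes 120 N, or if a joint passes its speed limit or range.

## Working session

There is one attempt and no reset: what is moved stays moved. The work goes in short steps, Python scripts to look and compute and a tool call to move; the robot and the scene stay as the last step left them, time stands still between calls to the robot, and variables do not carry over. Pictures are saved under pics/ and viewed, at most 10 in all, crops included, and the job is handed in when it is done.

Besides the shell and the picture viewer there is one more tool, called after "Call:" as name(argument=value, ...) on one line, values as JSON. apply_moves: Moves the arm, as the interface text tells. Shifts and turns lie within -1 to 1; 1 stands for 800 mm of shift or 180 degrees of turn. Its arguments: {"type":"object","properties":{"claw":{"type":"array","items":{"type":"number"}},"travel":{"type":"array","items":{"type":"array","items":{"type":"number"}}},"turn":{"type":"array","items":{"type":"array","items":{"type":"number"}}},"newtons":{"type":"number"}},"required":["claw","travel","turn"]}

```bash
mkdir -p pics; ls
python3 - <<'E'
from station import manip
import cv2,numpy as np
s=manip.sense();print({k:np.round(v,3) for k,v in s.items()})
for n in ("scene","top"):
    d=manip.snapshot(n);np.savez(f"{n}0.npz",**d)
    cv2.imwrite(f"pics/{n}0.png",d["pixels"][:,:,::-1]);print(n,d["R"].round(3),d["t"],d["intrinsics"])
E
```

```text
pics
{'t': np.float64(0.0), 'q': array([ 1.116,  0.528,  1.434,  0.   ,  1.181, -0.178]), 'qd': array([-0.   , -0.002, -0.   , -0.002,  0.002,  0.   ]), 'tau': array([ 1.0000e-03, -4.4235e+01, -1.7803e+01, -0.0000e+00,  8.0000e-03,
       -0.0000e+00]), 'tcp_pos': array([0.17 , 0.6  , 0.192]), 'tool_rot': array([ 0.138,  0.99 , -0.001, -0.   ]), 'force': array([-0.967, -1.226,  0.406]), 'ft_torque': array([ 0.003,  0.023, -0.002]), 'gripper_force': np.float64(0.0), 'finger_gap': np.float64(0.996)}
scene [[-0.781  0.624 -0.017]
 [ 0.505  0.617 -0.604]
 [-0.366 -0.48  -0.797]] [ 0.29822769 -0.26233567  1.6822766 ] [[587.02112273   0.         328.46713871]
 [  0.         587.02112273 238.34902687]
 [  0.           0.           1.        ]]
top [[ 0.014 -1.     0.001]
 [-0.979 -0.014 -0.202]
 [ 0.202  0.002 -0.979]] [0.13011494 0.5098658  1.14548387] [[467.6067628    0.         322.00593743]
 [  0.         467.6067628  240.35162871]
 [  0.           0.           1.        ]]
```

View pics/scene0.png

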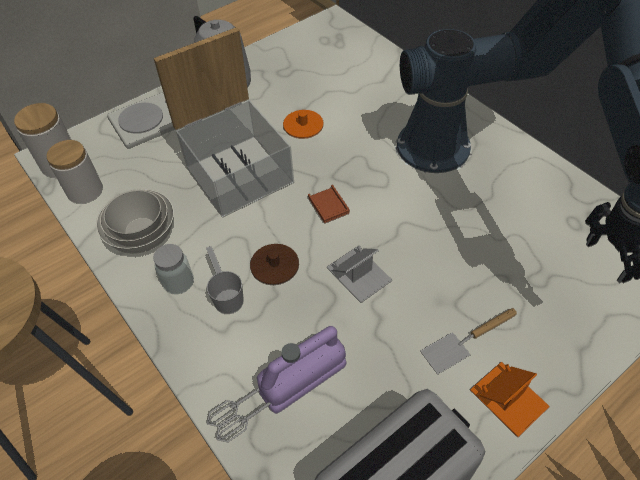

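View pics/top0.png

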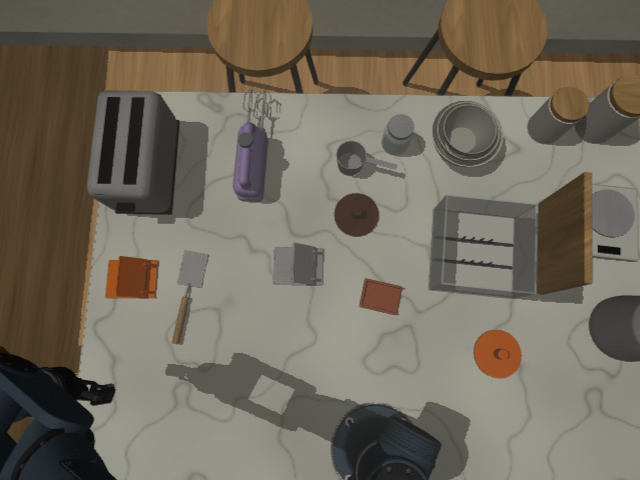

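Candidates for the lid are the dark-wood one at scene (275,264) / top (357,215) and the orange one at scene (303,124) / top (498,354). I choose the dark one. The easel is the steel one at top (299,265), not the orange one at (132,278). The keeper is at top (485,247), with its hinge on the world -y side.

```bash
cat > h.py <<'E'
import numpy as np,cv2
def load(n): return dict(np.load(n))
def cloud(d):
    K,R,t=d["intrinsics"],d["R"],d["t"]; v,u=np.indices(d["depth"].shape); z=d["depth"]
    c=np.stack([(u-K[0,2])/K[0,0]*z,(v-K[1,2])/K[1,1]*z,z],-1)
    return (c-t)@R
def ray(d,uv,h):
    K,R,t=d["intrinsics"],d["R"],d["t"]; uv=np.atleast_2d(np.array(uv,float))
    w=np.c_[(uv-K[[0,1],[2,2]])/K[0,0],np.ones(len(uv))]@R; o=-R.T@t
    return o+w*((h-o[2])/w[:,2])[:,None]
def proj(d,P):
    c=np.atleast_2d(P)@d["R"].T+d["t"]; return (c@d["intrinsics"].T)[:,:2]/c[:,2:]
E
python3 - <<'E'
from h import *
np.set_printoptions(suppress=True,precision=4)
T=load("top0.npz");S=load("scene0.npz")
for n,d,(u,v) in(("top",T,(357,215)),("scene",S,(275,264))):
    hsv=cv2.cvtColor(d["pixels"],cv2.COLOR_RGB2HSV); px=d["pixels"].astype(int)
    m=((px[...,0]-px[...,2]>15)&(px[...,0]<130)).astype(np.uint8)
    m[:v-40]=0;m[v+40:]=0;m[:,:u-40]=0;m[:,u+40:]=0
    c=max(cv2.findContours(m,0,1)[0],key=cv2.contourArea); P=ray(d,c[:,0,:],.008)
    e,r=cv2.minEnclosingCircle(P[:,:2].astype(np.float32)*1000);print(n,"lid",e,r, cv2.contourArea(c))
    X=cloud(d);k=(m>0)&(X[...,2]>.036)&(X[...,2]<.06);print("knob",X[k].mean(0),X[k].max(0),k.sum())
X=cloud(T)
def reg(X,x0,x1,y0,y1): return (X[...,0]>x0)&(X[...,0]<x1)&(X[...,1]>y0)&(X[...,1]<y1)
ctr=ray(T,[[299,265],[485,247],[498,247]],0);print(ctr)
# easel contour on z~.0
e=ctr[0];
for n,d in(("t",T),("s",S)):
    X=cloud(d);k=reg(X,e[0]-.09,e[0]+.09,e[1]-.1,e[1]+.1)&(X[...,2]>.012)
    print(n,"easel pts",k.sum(),X[k].min(0),X[k].max(0))
    A=X[k]; 
    k2=k&(X[...,2]>.03)&(X[...,2]<.064)
    A=X[k2]
    # ransac-ish plane
    rng=np.random.default_rng(0);b=(0,)
    for i in range(500):
        p=A[rng.choice(len(A),3,False)];nn=np.cross(p[1]-p[0],p[2]-p[0]);L=np.linalg.norm(nn)
        if L<1e-7: continue
        nn/=L;q=np.abs((A-p[0])@nn)<.0015
        if q.sum()>b[0]:b=(q.sum(),nn*np.sign(nn[2]),A[q])
    c=b[2].mean(0);nn=np.linalg.svd(b[2]-c)[2][2];nn*=np.sign(nn[2]);print(len(A),b[0],nn,"at",c,b[2].min(0),b[2].max(0), "yaw of horiz normal",np.degrees(np.arctan2(nn[1],nn[0])))
    top=k&(X[...,2]>.066);B=X[top];print("topedge",len(B),B.mean(0),B.min(0),B.max(0))
a=T["pixels"][170:320,250:600][:,:,::-1];cv2.imwrite("pics/crop1.png",cv2.resize(a,None,fx=2.28,fy=2.28,interpolation=cv2.INTER_CUBIC))
b=S["pixels"][90:310,140:400][:,:,::-1];cv2.imwrite("pics/crop2.png",cv2.resize(b,None,fx=2.7,fy=2.7,interpolation=cv2.INTER_CUBIC))
# cover: wooden points high
X=cloud(S);P=S["pixels"].astype(int);k=(P[...,0]-P[...,2]>30)&(X[...,2]>.16)&(X[...,1]<-.1)&(X[...,1]>-.6)&(X[...,0]<.9)
A=X[k];c=A.mean(0);w=np.linalg.svd(A-c,full_matrices=False)[2];print("cover",len(A),c,w[2],A.min(0),A.max(0))
E
```

```text
top lid (590.6035766601562, 47.4432258605957) 60.78120422363281 1462.5
knob [0.59   0.0465 0.0446] [0.6031 0.0578 0.0495] 73
scene lid (590.799560546875, 48.79865264892578) 62.086578369140625 1523.0
knob [0.5911 0.0501 0.0438] [0.6023 0.0619 0.0498] 88
[[ 0.4512  0.1974  0.    ]
 [ 0.5069 -0.2975  0.    ]
 [ 0.5074 -0.3322  0.    ]]
t easel pts 889 [0.3983 0.1341 0.0121] [0.4988 0.2608 0.0749]
564 349 [ 0.0049 -0.695   0.719 ] at [0.4468 0.1826 0.0467] [0.3989 0.1641 0.0301] [0.4984 0.2014 0.0638] yaw of horiz normal -89.59742158073686
topedge 139 [0.45   0.2053 0.0692] [0.3984 0.1972 0.066 ] [0.497  0.2102 0.0749]
s easel pts 760 [0.3981 0.144  0.012 ] [0.4996 0.269  0.0768]
451 231 [-0.0041 -0.699   0.7151] at [0.4499 0.1843 0.0474] [0.4005 0.164  0.0301] [0.4996 0.2025 0.0638] yaw of horiz normal -90.3353758890834
topedge 124 [0.4481 0.2092 0.0696] [0.4003 0.2017 0.0661] [0.4977 0.215  0.0768]
cover 6108 [ 0.507  -0.3791  0.2645] [ 0.3843  0.916  -0.1154] [ 0.2963 -0.6     0.16  ] [ 0.9    -0.3476  0.3636]
```

View pics/crop2.png

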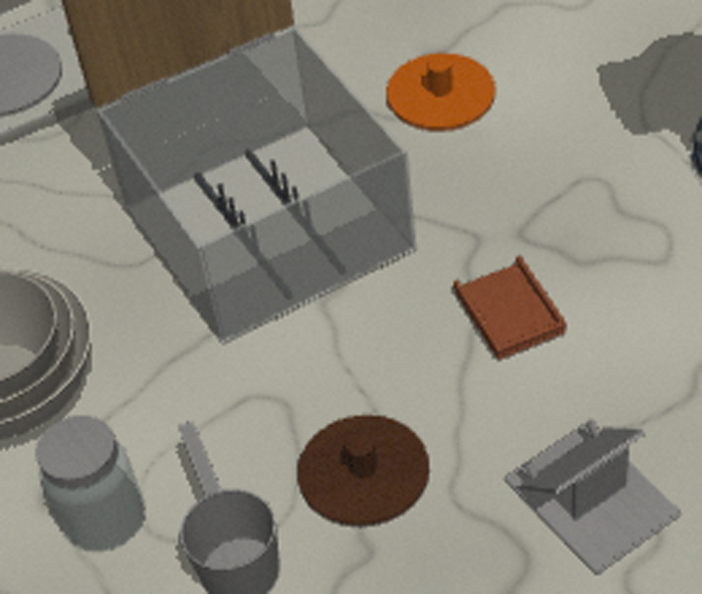

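The crop shows the dark-wood lid at crop (363,470), and the steel easel with its pins towards world -y. I'll move towards the lid while working out the keeper's pose from the pictures already taken.

```bash
cat >> h.py <<'E'
from scipy.spatial.transform import Rotation as Ro
def goal(s,p,z,y):
    """scaled travel/turn from the measured pose to TCP p with tool axes z,y"""
    R0=Ro.from_quat(s["tool_rot"]);z,y=np.array(z,float),np.array(y,float);z/=np.linalg.norm(z);y/=np.linalg.norm(y)
    R1=Ro.from_matrix(np.c_[np.cross(y,z),y,z])
    return R0.inv().apply(np.array(p)-s["tcp_pos"])/.8,(R0.inv()*R1).as_rotvec()/np.pi
E
python3 - <<'E'
from h import *
from station import manip
np.set_printoptions(suppress=True,precision=4)
s=manip.sense();print(goal(s,[.5907,.048,.15],[0,0,-1],[1,0,0]))
for f in("top0.npz","scene0.npz"):
    d=load(f);X=cloud(d);P=d["pixels"].astype(int)
    box=(X[...,0]>.38)&(X[...,0]<.64)&(X[...,1]>-.46)&(X[...,1]<-.15)
    k=box&(P.sum(-1)<170)&(X[...,2]<.075)
    print(f,"dark",k.sum(),X[k].min(0),X[k].max(0))
    k2=k&(X[...,2]>.035)
    print("tines",np.c_[X[k2]][np.argsort(X[k2][:,1])][::max(1,k2.sum()//25)])
    w=box&(X[...,2]>.125)&(X[...,2]<.143);print("walltop",w.sum(),np.percentile(X[w],[1,50,99],axis=0))
    c=(P[...,0]-P[...,2]>30)&(X[...,2]>.17)&(X[...,0]>.36)&(X[...,0]<.66)&(X[...,1]<-.3)&(X[...,1]>-.55)
    A=X[c];m=np.median(A,0);A=A[np.abs(A[:,1]-m[1])<.04];m=A.mean(0);print("cover",m,np.linalg.svd(A-m,full_matrices=False)[2][2],A.min(0),A.max(0))
E
```

```text
(array([-0.6941, -0.5207,  0.0531]), array([-0.0006,  0.0003,  0.4119]))
top0.npz dark 249 [ 0.451  -0.364   0.0107] [ 0.5296 -0.1842  0.0523]
tines [[ 0.5152 -0.2976  0.039 ]
 [ 0.5157 -0.2959  0.0365]
 [ 0.5151 -0.2955  0.0523]
 [ 0.5164 -0.2953  0.0457]
 [ 0.4544 -0.2927  0.0428]
 [ 0.4551 -0.2919  0.0378]
 [ 0.4575 -0.2916  0.039 ]
 [ 0.4563 -0.2915  0.0465]
 [ 0.4554 -0.29    0.0359]
 [ 0.5175 -0.2744  0.039 ]
 [ 0.5197 -0.2738  0.0412]
 [ 0.5183 -0.2731  0.0353]
 [ 0.5177 -0.2731  0.0507]
 [ 0.4567 -0.27    0.0423]
 [ 0.4576 -0.2695  0.0362]
 [ 0.4589 -0.2694  0.0445]
 [ 0.4597 -0.2685  0.0395]
 [ 0.5193 -0.2505  0.0413]
 [ 0.5201 -0.2502  0.0504]
 [ 0.4584 -0.246   0.0458]
 [ 0.4595 -0.2457  0.0387]
 [ 0.4602 -0.2445  0.0507]
 [ 0.4614 -0.2445  0.0429]
 [ 0.46   -0.2442  0.0353]
 [ 0.5218 -0.2276  0.0404]
 [ 0.522  -0.2268  0.0519]
 [ 0.461  -0.2238  0.0435]
 [ 0.462  -0.2232  0.037 ]
 [ 0.4641 -0.2225  0.04  ]
 [ 0.4627 -0.2224  0.0486]]
walltop 981 [[ 0.3807 -0.3784  0.1253]
 [ 0.53   -0.2941  0.1371]
 [ 0.6068 -0.1507  0.1426]]
cover [ 0.4773 -0.3662  0.2907] [ 0.0937  0.99
[... 403 characters left out ...]
 0.035 ]
 [ 0.4581 -0.2866  0.0567]
 [ 0.5194 -0.2755  0.0432]
 [ 0.5181 -0.275   0.035 ]
 [ 0.5188 -0.274   0.0517]
 [ 0.5186 -0.2724  0.0413]
 [ 0.5206 -0.2713  0.0512]
 [ 0.4582 -0.2712  0.0379]
 [ 0.5186 -0.2708  0.0465]
 [ 0.4589 -0.2675  0.0489]
 [ 0.4613 -0.266   0.04  ]
 [ 0.4616 -0.2631  0.0501]
 [ 0.4608 -0.2626  0.0576]
 [ 0.5208 -0.2536  0.0424]
 [ 0.5207 -0.2512  0.052 ]
 [ 0.5225 -0.2483  0.0517]
 [ 0.4605 -0.2468  0.0429]
 [ 0.4602 -0.2454  0.0515]
 [ 0.4616 -0.2437  0.0499]]
walltop 1000 [[ 0.3814 -0.3792  0.1252]
 [ 0.5224 -0.2943  0.1353]
 [ 0.6082 -0.1504  0.1428]]
cover [ 0.4838 -0.3655  0.2747] [ 0.0915  0.9954 -0.0275] [ 0.3707 -0.3859  0.17  ] [ 0.59   -0.3476  0.3636]
```

Call:
apply_moves(claw=[1,1,1,1,1], travel=[[-0.208,-0.156,0],[-0.208,-0.156,0],[-0.208,-0.156,0],[-0.208,-0.156,0],[-0.208,-0.156,0]], turn=[[0,0,0],[0,0,0],[0,0,0],[0,0,0],[0,0,0]])

```text
t: 0.52
tcp_pos: [0.2971, 0.4339, 0.1925]
tool_rot: [0.138, 0.99, -0.0, -0.0]
force: [1.5, 0.2, -0.2]
finger_gap: 1.0
gripper_force: 0.0
```

Call:
apply_moves(claw=[1,1,1,1,1], travel=[[-0.208,-0.156,0],[-0.208,-0.156,0],[-0.208,-0.156,0],[-0.208,-0.156,0],[-0.208,-0.156,0]], turn=[[0,0,0],[0,0,0],[0,0,0],[0,0,0],[0,0,0]])

```text
t: 0.93
tcp_pos: [0.4233, 0.2683, 0.1926]
tool_rot: [0.138, 0.99, -0.0, -0.0]
force: [0.2, 1.3, -0.9]
finger_gap: 1.001
gripper_force: 0.0
```

Call:
apply_moves(claw=[1,1,1,1,1], travel=[[-0.208,-0.156,0],[-0.208,-0.156,0],[-0.208,-0.156,0],[-0.208,-0.156,0],[-0.208,-0.156,0]], turn=[[0,0,0.2],[0,0,0.2],[0,0,0.2],[0,0,0.2],[0,0,0.2]])

```text
t: 1.35
tcp_pos: [0.5492, 0.1027, 0.1925]
tool_rot: [0.439, 0.899, -0.0, -0.0]
force: [0.7, 0.1, -0.8]
finger_gap: 1.001
gripper_force: 0.0
```

Call:
apply_moves(claw=[1,1,1,1,1], travel=[[0,0,0],[0,0,0],[0,0,0],[0,0,0],[0,0,0]], turn=[[0,0,0.212],[0,0,0.212],[0,0,0.212],[0,0,0.212],[0,0,0.212]])

```text
t: 1.77
tcp_pos: [0.5483, 0.1044, 0.1923]
tool_rot: [0.694, 0.72, -0.0, -0.0]
force: [0.4, -0.1, -0.8]
finger_gap: 1.001
gripper_force: 0.0
```

Run:
```python
from h import *
from station import manip
np.set_printoptions(suppress=True,precision=4)
s=manip.sense();print(s["t"],s["tcp_pos"],s["q"],Ro.from_quat(s["tool_rot"]).as_matrix())
d=manip.snapshot("wrist");np.savez("w1.npz",**d);X=cloud(d)
P=d["pixels"].astype(int)
k=(X[...,2]>.038)&(X[...,2]<.055)&(np.hypot(X[...,0]-.59,X[...,1]-.048)<.04);print("knob",k.sum(),X[k].mean(0),(X[k].min(0)+X[k].max(0))/2)
print(goal(s,[.5907,.048,.15],[0,0,-1],[1,0,0]))
cv2.imwrite("pics/w1.png",d["pixels"][:,:,::-1])
```

```text
1.7667 [0.5483 0.1044 0.1923] [-0.0121  0.4387  1.6018  0.      1.1023 -0.0495] [[-0.0373  0.9993 -0.0013]
 [ 0.9993  0.0373  0.0001]
 [ 0.0001 -0.0013 -1.    ]]
knob 738 [0.5907 0.0493 0.044 ] [0.5909 0.0485 0.0425]
(array([-0.0724,  0.0504,  0.0528]), array([-0.0004, -0.    ,  0.0119]))
```

Call:
apply_moves(claw=[1,1,1,1,1], travel=[[-0.072,0.05,0.05],[-0.072,0.05,0.1],[-0.072,0.05,0.13],[-0.072,0.05,0.13],[-0.072,0.05,0.13]], turn=[[0,0,0.012],[0,0,0.012],[0,0,0.012],[0,0,0.012],[0,0,0.012]])

```text
t: 2.23
tcp_pos: [0.5883, 0.0486, 0.0855]
tool_rot: [0.705, 0.709, -0.003, -0.003]
force: [-0.1, -0.2, -0.1]
finger_gap: 1.001
gripper_force: 0.0
```

Run:
```python
from h import *
from station import manip
np.set_printoptions(suppress=True,precision=4)
s=manip.sense();print(s["t"],s["tcp_pos"],s["q"])
print(goal(s,[.5907,.0485,.013],[0,0,-1],[1,0,0]))
```

```text
2.2333 [0.5883 0.0486 0.0855] [-0.1069  0.6242  1.6081  0.0002  0.9177 -0.1135]
(array([-0.0002,  0.0037,  0.0905]), array([-0.0027, -0.0003,  0.0021]))
```

Call:
apply_moves(claw=[1,1,1,1,1], travel=[[0,0.003,0.04],[0,0.003,0.08],[0,0.003,0.09],[0,0.003,0.09],[0,0.003,0.09]], turn=[[-0.001,0,0],[-0.001,0,0],[-0.001,0,0],[-0.001,0,0],[-0.001,0,0]])

```text
t: 2.65
tcp_pos: [0.5943, 0.0494, 0.0185]
tool_rot: [0.704, 0.71, 0.002, 0.002]
force: [-0.1, -0.7, -0.3]
finger_gap: 1.002
gripper_force: 0.0
```

Call:
apply_moves(claw=[-1,-1,-1,-1,-1], travel=[[0,0,0],[0,0,0],[0,0,0],[0,0,0],[0,0,0]], turn=[[0,0,0],[0,0,0],[0,0,0],[0,0,0],[0,0,0]], newtons=50)

```text
t: 3.07
tcp_pos: [0.594, 0.0488, 0.0176]
tool_rot: [0.705, 0.709, 0.002, 0.002]
force: [0.1, 0.2, -0.1]
finger_gap: 0.304
gripper_force: 0.0
```

Call:
apply_moves(claw=[-1,-1,-1,-1,-1], travel=[[0,0,0],[0,0,0],[0,0,0],[0,0,0],[0,0,0]], turn=[[0,0,0],[0,0,0],[0,0,0],[0,0,0],[0,0,0]])

```text
t: 3.48
tcp_pos: [0.5935, 0.0488, 0.0167]
tool_rot: [0.705, 0.709, 0.001, 0.001]
force: [0.3, 0.0, -0.3]
finger_gap: 0.003
gripper_force: 0.0
```

Call:
apply_moves(claw=[-1,-1,-1,-1,-1], travel=[[0,0,-0.05],[0,0,-0.1],[0,0,-0.15],[0,0,-0.2],[0,0,-0.2]], turn=[[0,0,0],[0,0,0],[0,0,0],[0,0,0],[0,0,0]])

```text
t: 3.9
tcp_pos: [0.599, 0.0484, 0.1854]
tool_rot: [0.705, 0.709, 0.006, 0.008]
force: [1.5, 0.2, 0.3]
finger_gap: 0.002
gripper_force: 0.0
```

Run:
```python
from h import *
from station import manip
np.set_printoptions(suppress=True,precision=4)
s=manip.sense();print(s["t"],s["tcp_pos"],s["q"])
d=manip.snapshot("scene");cv2.imwrite("pics/s2.png",d["pixels"][60:360,140:460,::-1]);
```

```text
3.9 [0.599  0.0484 0.1854] [-0.1053  0.4945  1.5201  0.0004  1.1069 -0.1121]
```

View pics/s2.png

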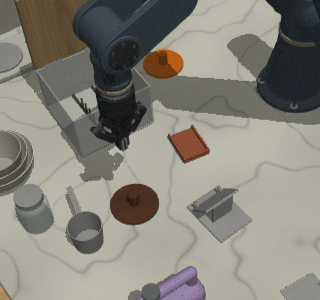

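Run:
```python
from h import *
from station import manip
np.set_printoptions(suppress=True,precision=4)
s=manip.sense();p=s["tcp_pos"]
for n in("scene","top","wrist"):
    d=manip.snapshot(n);np.savez(n+"3.npz",**d);X=cloud(d);P=d["pixels"].astype(int)
    print(n,"tcp proj",proj(d,p), "cam centre",-d["R"].T@d["t"])
    if n!="wrist":
        k=(P.sum(-1)<250)&(X[...,2]>.1)&(X[...,2]<.30)&(X[...,0]>.4)&(X[...,0]<.75)&(X[...,1]>-.3)&(X[...,1]<.25)
        A=X[k];
        for z in(.17,.19,.21,.24,.28):
            B=A[np.abs(A[:,2]-z)<.01]
            if len(B): print(z,len(B),B.mean(0),B.min(0),B.max(0))
    print(n, d["depth"][(d["depth"]>0)].min())
a=np.hstack([cv2.resize(np.load("top3.npz")["pixels"][100:340,250:570],(400,300)),cv2.resize(np.load("wrist3.npz")["pixels"],(400,300))])
cv2.imwrite("pics/tw3.png",a[:,:,::-1])
```

```text
scene tcp proj [[264.6379 219.8843]] cam centre [0.9817 0.7836 1.1874]
0.24 67 [0.5998 0.0554 0.241 ] [0.5825 0.0418 0.2313] [0.6102 0.0637 0.2497]
0.28 244 [0.5955 0.0572 0.2796] [0.5486 0.0367 0.27  ] [0.6407 0.0669 0.29  ]
scene 0.92306286
top tcp proj [[360.7813 192.217 ]] cam centre [0.2658 0.1352 1.2248]
top 0.37886268
wrist tcp proj [[327.9397 290.2664]] cam centre [0.592  0.1324 0.3585]
wrist 0.07607574
```

View pics/tw3.png

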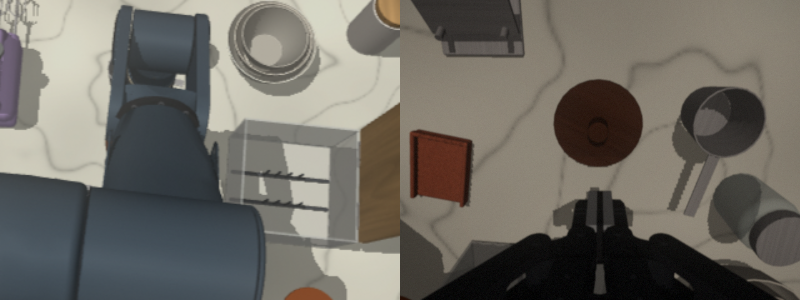

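The pictures show that the fingers shut empty. In the wrist half, the knob is at (598,130) and the fingertips at (598,200). I'll check where the lid is now.

Run:
```python
from h import *
np.set_printoptions(suppress=True,precision=4)
for n in("scene0","wrist3","scene3","w1"):
    d=load(n+".npz");X=cloud(d);P=d["pixels"].astype(int)
    b=np.hypot(X[...,0]-.59,X[...,1]-.05)<.12
    m=b&(P[...,0]-P[...,2]>15)&(P[...,0]<130)
    m1=(m&(np.abs(X[...,2]-.008)<.006)).astype(np.uint8)
    c=max(cv2.findContours(m1,0,1)[0],key=cv2.contourArea)
    e,r=cv2.minEnclosingCircle(ray(d,c[:,0,:],.008)[:,:2].astype(np.float32)*1000);print(n,e,r)
    k=m&(X[...,2]>.038)&(X[...,2]<.06);
    if k.sum(): print("knob",k.sum(),X[k].mean(0),X[k].min(0),X[k].max(0))
d=load("wrist3.npz");X=cloud(d);v,u=np.indices(X.shape[:2])
k=(d["depth"]>0)&(d["depth"]<.22)&(v>290)&(v<345)&(np.abs(u-478)<30)
B=X[k];print("fingers",len(B),B.mean(0));
print([ (vv,X[vv,478].round(3)) for vv in range(290,400,12)])
```

```text
scene0 (589.729736328125, 48.931434631347656) 61.96607208251953
knob 82 [0.5909 0.0495 0.0443] [0.5771 0.0354 0.0382] [0.6023 0.0619 0.0498]
wrist3 (591.2160034179688, 48.33866500854492) 60.41014862060547
knob 884 [0.5912 0.0489 0.0442] [0.5785 0.036  0.0381] [0.6036 0.0607 0.0469]
scene3 (591.4664306640625, 48.62468338012695) 62.08275604248047
knob 85 [0.591  0.0498 0.0444] [0.578  0.0346 0.0382] [0.6028 0.0622 0.0519]
w1 (591.8328247070312, 48.90599060058594) 61.03041076660156
knob 714 [0.5909 0.0491 0.0441] [0.5784 0.0358 0.0383] [0.6034 0.0609 0.0469]
fingers 0 [nan nan nan]
[(290, array([ 0.712, -0.005,  0.067])), (302, array([ 0.713, -0.015,  0.068])), (314, array([ 0.714, -0.025,  0.067])), (326, array([ 0.715, -0.035,  0.069])), (338, array([ 0.745, -0.087,  0.001])), (350, array([ 0.747, -0.1  ,  0.001])), (362, array([ 0.749, -0.114,  0.001])), (374, array([ 0.752, -0.13 , -0.003])), (386, array([ 0.752, -0.142,  0.   ])), (398, array([ 0.754, -0.156,  0.001]))]<stdin>:14: RuntimeWarning: Mean of empty slice.
  ret = um.true_divide(
```

Run:
```python
from h import *
np.set_printoptions(suppress=True,precision=3)
d=load("wrist3.npz");X=cloud(d)
print([(vv,X[vv,317].round(3),d["depth"][vv,317].round(3)) for vv in range(270,400,10)])
d=load("scene3.npz");X=cloud(d)
print([(vv,X[vv,265].round(3)) for vv in range(180,230,4)])
v,u=np.indices(X.shape[:2]);k=(X[...,2]>.1)&(np.abs(u-265)<40)&(v>150)&(v<240)
A=X[k];A=A[np.argsort(A[:,2])];print(A[:15])
```

```text
[(270, array([ 0.592, -0.017,  0.001]), np.float32(0.387)), (280, array([ 0.592, -0.028, -0.001]), np.float32(0.392)), (290, array([ 0.592, -0.038, -0.   ]), np.float32(0.394)), (300, array([ 0.592, -0.048,  0.   ]), np.float32(0.397)), (310, array([0.592, 0.06 , 0.222]), np.float32(0.152)), (320, array([0.592, 0.06 , 0.23 ]), np.float32(0.145)), (330, array([0.592, 0.061, 0.237]), np.float32(0.138)), (340, array([0.592, 0.061, 0.243]), np.float32(0.132)), (350, array([0.592, 0.06 , 0.248]), np.float32(0.128)), (360, array([0.592, 0.06 , 0.253]), np.float32(0.123)), (370, array([0.592, 0.057, 0.253]), np.float32(0.124)), (380, array([0.592, 0.053, 0.252]), np.float32(0.126)), (390, array([0.592, 0.132, 0.358]), np.float32(0.0))]
[(180, array([0.587, 0.06 , 0.314])), (184, array([0.587, 0.058, 0.3  ])), (188, array([0.59 , 0.059, 0.291])), (192, array([0.591, 0.059, 0.28 ])), (196, array([0.593, 0.06 , 0.268])), (200, array([0.594, 0.059, 0.256])), (204, array([0.596, 0.06 , 0.246])), (208, array([0.596, 0.058, 0.231])), (212, array([ 0.513, -0.101,  0.006])), (216, array([ 0.52 , -0.093,  0.002])), (220, array([ 0.528, -0.081,  0.003])), (224, array([ 0.536, -0.07 ,  0.004])), (228, array([ 0.542, -0.061,  0.001]))]
[[ 0.557 -0.154  0.1  ]
 [ 0.398 -0.141  0.101]
 [ 0.555 -0.156  0.101]
 [ 0.58  -0.159  0.101]
 [ 0.392 -0.14   0.101]
 [ 0.573 -0.156  0.101]
 [ 0.569 -0.158  0.102]
 [ 0.397 -0.142  0.102]
 [ 0.563 -0.157  0.102]
 [ 0.552 -0.156  0.103]
 [ 0.416 -0.143  0.103]
 [ 0.408 -0.145  0.103]
 [ 0.393 -0.143  0.103]
 [ 0.568 -0.155  0.103]
 [ 0.389 -0.144  0.103]]
```

Run:
```python
from h import *
from station import manip
np.set_printoptions(suppress=True,precision=4)
s=manip.sense();print(s)
for n,p,q in(("w1",[.5483,.1044,.1923],[.694,.72,0,0]),("wrist3",s["tcp_pos"],s["tool_rot"])):
    d=load(n+".npz");c=-d["R"].T@d["t"];R=Ro.from_quat(q)
    print(n,c,"cam in tool",R.inv().apply(c-p),"\n",d["R"]@R.as_matrix())
    X=cloud(d);k=(d["depth"]>.05)&(d["depth"]<.25);k[:, :100]=0;k[:,540:]=0
    A=X[k];print("lowest finger pts",A[np.argsort(A[:,2])][:200:20])
```

```text
{'t': 4.1, 'q': array([-0.1057,  0.5049,  1.5317,  0.0004,  1.1044, -0.1121]), 'qd': array([ 0.0002,  0.0242,  0.0146, -0.0005,  0.001 , -0.0003]), 'tau': array([  0.0245, -43.44  , -17.4259,   0.0018,  -0.046 ,   0.    ]), 'tcp_pos': array([0.5918, 0.049 , 0.1758]), 'tool_rot': array([0.7049, 0.7093, 0.0003, 0.0001]), 'force': array([-0.2876, -0.7257, -0.6198]), 'ft_torque': array([ 0.0349,  0.0334, -0.0083]), 'gripper_force': 0.0, 'finger_gap': -0.0013247439184231626}
w1 [0.5458 0.1878 0.3738] cam in tool [ 0.0834  0.0006 -0.1815] 
 [[ 0.0001  1.      0.0019]
 [-0.947   0.0007 -0.3211]
 [-0.3211 -0.0018  0.947 ]]
lowest finger pts [[0.5917 0.1038 0.2436]
 [0.5915 0.1008 0.2446]
 [0.5063 0.0978 0.2449]
 [0.5058 0.1075 0.2451]
 [0.506  0.1025 0.2453]
 [0.5916 0.1031 0.2456]
 [0.5914 0.1016 0.2458]
 [0.5909 0.1151 0.246 ]
 [0.5062 0.1023 0.2462]
 [0.5061 0.0997 0.2465]]
wrist3 [0.592  0.1324 0.3585] cam in tool [ 0.0835  0.0008 -0.1827] 
 [[-0.0003  1.     -0.0021]
 [-0.9469 -0.001  -0.3215]
 [-0.3215  0.0019  0.9469]]
lowest finger pts [[0.5883 0.0597 0.2187]
 [0.5958 0.0604 0.22  ]
 [0.589  0.0606 0.2205]
 [0.5901 0.0601 0.221 ]
 [0.5994 0.0603 0.2213]
 [0.584  0.0561 0.2218]
 [0.5812 0.0563 0.2222]
 [0.593  0.0605 0.2224]
 [0.5834 0.0566 0.2226]
 [0.6022 0.056  0.2229]]
```

Both cameras put the shut tips about 43 mm behind the reported TCP, so the fingers closed just above the knob. I'll open, go down lower and look again from close by.

Call:
apply_moves(claw=[1,1,1,1,1], travel=[[0,0,0.04],[0,0,0.08],[0,0,0.12],[0,0,0.12],[0,0,0.12]], turn=[[0,0,0],[0,0,0],[0,0,0],[0,0,0],[0,0,0]])

```text
t: 4.52
tcp_pos: [0.5903, 0.0491, 0.0776]
tool_rot: [0.705, 0.709, -0.002, -0.002]
force: [0.3, 0.1, 0.1]
finger_gap: 0.706
gripper_force: 0.0
```

Call:
apply_moves(claw=[1,1,1,1,1], travel=[[0,0,0.04],[0,0,0.07],[0,0,0.08],[0,0,0.08],[0,0,0.08]], turn=[[0,0,0],[0,0,0],[0,0,0],[0,0,0],[0,0,0]])

```text
t: 4.93
tcp_pos: [0.5945, 0.0488, 0.018]
tool_rot: [0.705, 0.709, 0.002, 0.002]
force: [0.1, 0.4, -0.3]
finger_gap: 0.996
gripper_force: 0.0
```

Run:
```python
from h import *
from station import manip
np.set_printoptions(suppress=True,precision=4)
d=manip.snapshot("wrist");s=manip.sense();print(s["tcp_pos"],s["tool_rot"],s["force"],s["finger_gap"])
X=cloud(d);k=(d["depth"]>.05)&(X[...,2]>.05)&(d["depth"]<.25);A=X[k];print(A[np.argsort(A[:,2])][:400:40])
d=manip.snapshot("scene");X=cloud(d);v,u=np.indices(X.shape[:2])
k=(np.hypot(X[...,0]-.59,X[...,1]-.05)<.06)&(X[...,2]>.02)&(X[...,2]<.11);A=X[k];print(A[np.argsort(A[:,2])][::12])
```

```text
[0.5951 0.0487 0.0185] [0.7048 0.7094 0.0021 0.0023] [-0.5744  0.2228 -0.2225] 1.0002049071058188
[[0.6977 0.0614 0.05  ]
 [0.6989 0.0747 0.0502]
 [0.7002 0.0819 0.0504]
 [0.6982 0.0736 0.0506]
 [0.6995 0.0558 0.0508]
 [0.7075 0.04   0.0509]
 [0.7023 0.0473 0.0511]
 [0.7207 0.0324 0.0513]
 [0.7055 0.0876 0.0514]
 [0.7054 0.0427 0.0516]]
[[0.5977 0.0604 0.0207]
 [0.5922 0.0575 0.0251]
 [0.5906 0.0602 0.0309]
 [0.5848 0.0567 0.0343]
 [0.6016 0.0481 0.04  ]
 [0.5792 0.0459 0.0426]
 [0.5828 0.0512 0.0432]
 [0.5885 0.0511 0.044 ]
 [0.5948 0.0435 0.0454]
 [0.5908 0.0587 0.0461]
 [0.5951 0.0525 0.0472]
 [0.5507 0.0557 0.0728]
 [0.5514 0.0411 0.0781]
 [0.5507 0.0487 0.0813]
 [0.5513 0.0537 0.083 ]
 [0.6492 0.0433 0.0855]
 [0.5483 0.0584 0.0892]
 [0.6422 0.059  0.0923]
 [0.6365 0.0552 0.095 ]
 [0.648  0.0483 0.0977]
 [0.5497 0.0539 0.1013]
 [0.5496 0.0582 0.1054]]
```

Call:
apply_moves(claw=[1,1,1,1,1], travel=[[0,-0.004,0.03],[0,-0.004,0.05],[0,-0.004,0.058],[0,-0.004,0.058],[0,-0.004,0.058]], turn=[[0,0,0],[0,0,0],[0,0,0],[0,0,0],[0,0,0]])

```text
t: 5.45
tcp_pos: [0.5914, 0.0488, -0.0287]
tool_rot: [0.705, 0.709, 0.002, 0.002]
force: [0.6, 0.5, 0.0]
finger_gap: 0.998
gripper_force: 0.0
```

Call:
apply_moves(claw=[-1,-1,-1,-1,-1], travel=[[0,0,0],[0,0,0],[0,0,0],[0,0,0],[0,0,0]], turn=[[0,0,0],[0,0,0],[0,0,0],[0,0,0],[0,0,0]], newtons=50)

```text
t: 5.87
tcp_pos: [0.5908, 0.0488, -0.0292]
tool_rot: [0.705, 0.709, 0.001, 0.001]
force: [3.4, -0.0, 6.3]
finger_gap: 0.302
gripper_force: 8.3
```

Call:
apply_moves(claw=[-1,-1,-1,-1,-1], travel=[[0,0,0],[0,0,0],[0,0,0],[0,0,0],[0,0,0]], turn=[[0,0,0],[0,0,0],[0,0,0],[0,0,0],[0,0,0]])

```text
t: 6.28
tcp_pos: [0.5909, 0.0488, -0.029]
tool_rot: [0.705, 0.709, 0.001, 0.001]
force: [-1.0, -0.2, 6.0]
finger_gap: 0.289
gripper_force: 49.1
```

Call:
apply_moves(claw=[-1,-1,-1,-1,-1], travel=[[0,0,-0.03],[0,0,-0.08],[0,0,-0.13],[0,0,-0.18],[0,0,-0.22]], turn=[[0,0,0],[0,0,0],[0,0,0],[0,0,0],[0,0,0]])

```text
t: 6.7
tcp_pos: [0.5901, 0.0489, 0.1486]
tool_rot: [0.705, 0.709, 0.001, 0.002]
force: [1.0, -0.1, -1.5]
finger_gap: 0.291
gripper_force: 49.5
```

Call:
apply_moves(claw=[-1,-1,-1,-1,-1], travel=[[0,-0.04,-0.03],[0,-0.08,-0.03],[0,-0.12,-0.03],[0,-0.16,-0.03],[0,-0.178,-0.03]], turn=[[0,0.03,0],[0,0.06,0],[0,0.09,0],[0,0.12,0],[0,0.15,0]])

```text
t: 7.12
tcp_pos: [0.4428, 0.0497, 0.1705]
tool_rot: [0.684, 0.69, 0.167, -0.167]
force: [-1.0, 0.9, -2.2]
finger_gap: 0.29
gripper_force: 49.7
```

Run:
```python
from h import *
from station import manip
np.set_printoptions(suppress=True,precision=4)
d=manip.snapshot("wrist");s=manip.sense();R=Ro.from_quat(s["tool_rot"])
print(s["t"],s["q"],s["tcp_pos"],R.as_matrix(),s["force"],s["finger_gap"])
c=-d["R"].T@d["t"];print("cam in tool",R.inv().apply(c-s["tcp_pos"]))
n=np.array([0,-.707,.707]);z=-n;u=np.array([0,.707,.707])
print(goal(s,np.array([.449,.198,.062])+.029*z+.09*n+.004*u,z,[1,0,0]))
```

```text
7.1667 [-0.4837  0.4036  1.9091  0.4684  1.1167 -0.7568] [0.4419 0.0469 0.1687] [[-0.0022  1.     -0.0046]
 [ 0.8875  0.0041  0.4607]
 [ 0.4608 -0.0031 -0.8875]] [-2.2706 -2.4406 -3.6025] 0.28902472855469513
cam in tool [ 0.0873  0.0006 -0.1812]
(array([0.088 , 0.0097, 0.1312]), array([-0.0016,  0.0976,  0.0005]))
```

Call:
apply_moves(claw=[-1,-1,-1,-1,-1], travel=[[0.03,0.01,0.03],[0.05,0.01,0.06],[0.07,0.01,0.09],[0.088,0.01,0.11],[0.088,0.01,0.13]], turn=[[0,0.035,0],[0,0.07,0],[0,0.098,0],[0,0.098,0],[0,0.098,0]])

```text
t: 7.58
tcp_pos: [0.454, 0.1591, 0.1078]
tool_rot: [0.652, 0.656, 0.268, -0.27]
force: [0.5, 1.1, -1.1]
finger_gap: 0.292
gripper_force: 49.7
```

Call:
apply_moves(claw=[-1,-1], travel=[[0,0,0],[0,0,0]], turn=[[0,0,0],[0,0,0]])

```text
t: 7.75
tcp_pos: [0.4546, 0.1581, 0.1085]
tool_rot: [0.652, 0.657, 0.268, -0.269]
force: [-0.7, -0.4, -1.6]
finger_gap: 0.291
gripper_force: 49.7
```

Run:
```python
from h import *
from station import manip
np.set_printoptions(suppress=True,precision=4)
s=manip.sense();R=Ro.from_quat(s["tool_rot"])
print(s["t"],s["q"],s["tcp_pos"],R.as_matrix(),s["force"],s["finger_gap"])
n=np.array([0,-.707,.707]);z=-n;u=np.array([0,.707,.707])
for h in(.02,.002): print(goal(s,np.array([.449,.198,.062])+.029*z+h*n+.004*u,z,[1,0,0]))
d=manip.snapshot("scene");cv2.imwrite("pics/s4.png",cv2.resize(d["pixels"][190:340,240:440,::-1],None,fx=3,fy=3))
```

```text
7.75 [-0.4104  0.6457  1.9771  0.8198  1.0734 -1.0303] [0.4546 0.1581 0.1085] [[-0.006   1.     -0.0042]
 [ 0.7117  0.0072  0.7025]
 [ 0.7025  0.0012 -0.7117]] [-0.6513 -0.3677 -1.6311] 0.2909051514622834
(array([-0.0002, -0.0066,  0.0877]), array([-0.0013,  0.0021,  0.0019]))
(array([-0.0001, -0.0065,  0.1102]), array([-0.0013,  0.0021,  0.0019]))
```

View pics/s4.png

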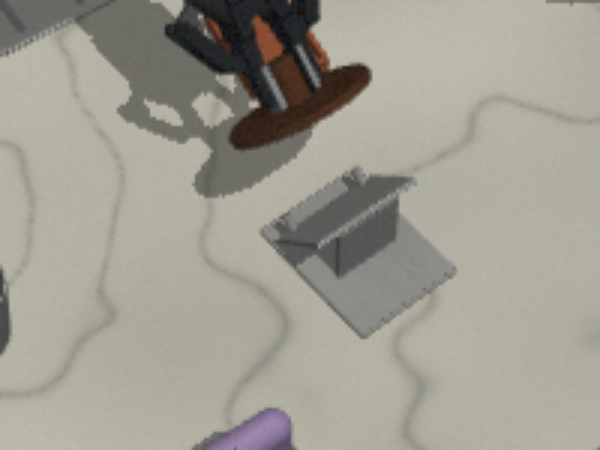

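The crop shows the lid held at about (300,107), parallel to the easel face at (345,215). I'll move in.

Call:
apply_moves(claw=[-1,-1,-1,-1,-1], travel=[[0,-0.006,0.03],[0,-0.006,0.06],[0,-0.006,0.08],[0,-0.006,0.087],[0,-0.006,0.087]], turn=[[-0.001,0.002,0.002],[-0.001,0.002,0.002],[-0.001,0.002,0.002],[-0.001,0.002,0.002],[-0.001,0.002,0.002]])

```text
t: 8.22
tcp_pos: [0.4502, 0.2069, 0.0598]
tool_rot: [0.653, 0.654, 0.271, -0.27]
force: [-0.4, 0.7, -1.9]
finger_gap: 0.29
gripper_force: 49.7
```

Call:
apply_moves(claw=[-1,-1,-1,-1,-1], travel=[[0,0,0.006],[0,0,0.012],[0,0,0.017],[0,0,0.02],[0,0,0.02]], turn=[[0,0,0],[0,0,0],[0,0,0],[0,0,0],[0,0,0]])

```text
t: 8.63
tcp_pos: [0.45, 0.2182, 0.0484]
tool_rot: [0.653, 0.653, 0.271, -0.27]
force: [0.6, -0.2, -1.7]
finger_gap: 0.288
gripper_force: 49.7
```

Run:
```python
from h import *
from station import manip
np.set_printoptions(suppress=True,precision=4)
s=manip.sense();R=Ro.from_quat(s["tool_rot"])
print(s["t"],s["q"],s["tcp_pos"],s["force"],s["finger_gap"])
n=np.array([0,-.707,.707]);z=-n;u=np.array([0,.707,.707])
print(goal(s,np.array([.449,.198,.062])+.029*z,z,[1,0,0]))
d=manip.snapshot("scene");X=cloud(d);P=d["pixels"].astype(int)
m=(np.linalg.norm(X-[.449,.198,.062],axis=-1)<.09)&(P[...,0]-P[...,2]>12)&(P[...,0]<130)
A=X[m]-[.449,.198,.062];print(m.sum(),"n",np.percentile(A@n,[2,25,50,75,98]),"u",np.percentile(A@u,[1,99]),"x",np.percentile(A[:,0],[1,99]))
```

```text
8.6333 [-0.291   0.7788  2.0225  1.0091  0.9284 -1.1612] [0.45   0.2182 0.0484] [ 0.5646 -0.2348 -1.6838] 0.2877122174528064
(array([-0.0058, -0.0012,  0.0063]), array([ 0.0003, -0.    ,  0.0001]))
723 n [0.0064 0.0128 0.0139 0.015  0.0492] u [-0.0503  0.0657] x [-0.0546  0.0586]
```

Call:
apply_moves(claw=[-1,-1,-1,-1,-1], travel=[[0,0,0.002],[0,0,0.004],[-0.001,0,0.006],[-0.003,0,0.006],[-0.004,0,0.006]], turn=[[0,0,0],[0,0,0],[0,0,0],[0,0,0],[0,0,0]])

```text
t: 9.1
tcp_pos: [0.4493, 0.2204, 0.0437]
tool_rot: [0.653, 0.653, 0.272, -0.272]
force: [-0.1, 3.5, 3.7]
finger_gap: 0.29
gripper_force: 49.8
```

Run:
```python
from h import *
from station import manip
np.set_printoptions(suppress=True,precision=4)
s=manip.sense()
print(s["t"],s["q"],s["tcp_pos"],s["force"],s["finger_gap"])
n=np.array([0,-.707,.707]);z=-n;u=np.array([0,.707,.707])
print(goal(s,np.array([.449,.198,.062])+.029*z,z,[1,0,0]))
d=manip.snapshot("scene");X=cloud(d);P=d["pixels"].astype(int)
m=(np.linalg.norm(X-[.449,.198,.062],axis=-1)<.09)&(P[...,0]-P[...,2]>12)&(P[...,0]<130)
A=X[m]-[.449,.198,.062];print(m.sum(),"n",np.percentile(A@n,[2,25,50,75,98]),"u",np.percentile(A@u,[1,99]),"x",np.percentile(A[:,0],[1,99]))
```

```text
9.1 [-0.2884  0.7916  2.0235  1.0203  0.9244 -1.1754] [0.4493 0.2204 0.0437] [-0.0578  3.4663  3.7006] 0.28976486109308136
(array([-0.0036, -0.0003,  0.0002]), array([-0.0002, -0.0012,  0.0001]))
709 n [0.0022 0.0079 0.0091 0.0102 0.0444] u [-0.0508  0.0632] x [-0.0554  0.057 ]
```

The force shows the lid on the pins, and its underside lies about 1 mm off the face. I'll release and retreat.

Call:
apply_moves(claw=[0.2,0.2,0.2,0.2,0.2], travel=[[0,0,0],[0,0,0],[0,0,0],[0,0,0],[0,0,0]], turn=[[0,0,0],[0,0,0],[0,0,0],[0,0,0],[0,0,0]])

```text
t: 9.57
tcp_pos: [0.4503, 0.219, 0.0426]
tool_rot: [0.653, 0.653, 0.271, -0.27]
force: [-0.7, 0.7, 0.7]
finger_gap: 0.6
gripper_force: 0.0
```

Call:
apply_moves(claw=[0.5,0.5,0.5,0.5,0.5], travel=[[0,0,-0.02],[0,0,-0.06],[0,0,-0.1],[0,0,-0.15],[0,0,-0.2]], turn=[[0,0,0],[0,0,0],[0,0,0],[0,0,0],[0,0,0]])

```text
t: 9.98
tcp_pos: [0.449, 0.1052, 0.1568]
tool_rot: [0.653, 0.653, 0.27, -0.271]
force: [1.7, 0.0, -1.1]
finger_gap: 0.753
gripper_force: 0.0
```

Run:
```python
from h import *
from station import manip
np.set_printoptions(suppress=True,precision=4)
s=manip.sense()
print(s["t"],s["q"],s["tcp_pos"],s["force"],s["finger_gap"])
n=np.array([0,-.707,.707]);z=-n;u=np.array([0,.707,.707])
for nm in("scene","wrist"):
    d=manip.snapshot(nm);X=cloud(d);P=d["pixels"].astype(int)
    m=(np.linalg.norm(X-[.449,.198,.062],axis=-1)<.09)&(P[...,0]-P[...,2]>12)&(P[...,0]<130)
    A=X[m]-[.449,.198,.062];q=np.abs(A@n-np.median(A@n))<.004;B=A[q]
    w=np.linalg.svd(B-B.mean(0),full_matrices=False)[2][2]
    print(nm,m.sum(),"n",np.percentile(A@n,[2,25,50,75,98]),"u",np.percentile(A@u,[1,99]),"x",np.percentile(A[:,0],[1,99]),w)
```

```text
9.9833 [-0.5247  0.5526  1.939   0.7107  1.2152 -0.9769] [0.449  0.1052 0.1568] [ 1.6926  0.0151 -1.0625] 0.7528437205116296
scene 848 n [-0.0002  0.0062  0.0075  0.009   0.0433] u [-0.0514  0.063 ] x [-0.055  0.058] [-0.0012 -0.6883  0.7255]
wrist 19017 n [0.0039 0.0058 0.0066 0.0074 0.0428] u [-0.0596  0.0584] x [-0.0561  0.0563] [-0.0015 -0.6899  0.7239]
```

The lid rests on the easel. Before the tilted regrasp I'll fit a small kinematic model from the logged poses to check that it is reachable.

```bash
cat > kin.py <<'E'
from h import *
from scipy.optimize import least_squares
D=[([1.116,.528,1.434,0,1.181,-.178],[.17,.6,.192],None),
([-.0121,.4387,1.6018,0,1.1023,-.0495],[.5483,.1044,.1923],None),
([-.1069,.6242,1.6081,.0002,.9177,-.1135],[.5883,.0486,.0855],None),
([-.1053,.4945,1.5201,.0004,1.1069,-.1121],[.599,.0484,.1854],None),
([-.4837,.4036,1.9091,.4684,1.1167,-.7568],[.4419,.0469,.1687],[-.0046,.4607,-.8875]),
([-.4104,.6457,1.9771,.8198,1.0734,-1.0303],[.4546,.1581,.1085],[-.0042,.7025,-.7117]),
([-.291,.7788,2.0225,1.0091,.9284,-1.1612],[.45,.2182,.0484],[0,.707,-.707]),
([-.5247,.5526,1.939,.7107,1.2152,-.9769],[.449,.1052,.1568],[0,.707,-.707])]
def rot(q): return Ro.from_euler('ZYZYZ',[q[0],q[1]+q[2],q[3],q[4],q[5]])
def fk(q,g):
    R1=Ro.from_euler('z',q[0]);a=Ro.from_euler('y',q[1]);b=Ro.from_euler('y',q[1]+q[2])
    p=R1.apply([g[0],g[1],g[2]]+a.apply([g[3],0,g[4]])+b.apply([g[5],0,g[6]]))
    R=rot(q);return p+R.apply([0,0,g[7]]),R
def fit():
    f=lambda g:np.concatenate([fk(q,g)[0]-p for q,p,_ in D]+[.003*(g-[0,0.1,.2,0,.4,0,.4,.25])])
    r=least_squares(f,[0,.1,.2,0,.4,0,.4,.25]);return r.x,f(r.x)[:3*len(D)]
lo=np.array([-3.08,-.75,.22,-1.43,0,-2.85]);hi=-np.array([-3.08,-2.2,-2.44,-4.57,-2.65,-2.85])
def ik(p,z,y,g,q0,CR):
    z,y=np.array(z,float),np.array(y,float);T=np.c_[np.cross(y,z),y,z]
    def f(q):
        P,R=fk(q,g);return np.r_[(P-p)*5,((R.as_matrix()@CR)-T).ravel()]
    return least_squares(f,np.clip(q0,lo+.01,hi-.01),bounds=(lo,hi))
E
python3 - <<'E'
from kin import *
np.set_printoptions(suppress=True,precision=3)
g,r=fit();print("g",g,"res mm",r.reshape(-1,3)*1000)
for q,p,z in D[4:]: print(rot(q).as_matrix()[:,2],z)
q=D[5][0];Rm=np.array([[-.006,1,-.0042],[.7117,.0072,.7025],[.7025,.0012,-.7117]]);C=rot(q).as_matrix().T@Rm;print(C)
CR=np.round(C)
rest=np.array([.449,.198,.062]);u=np.array([0,.707,.707]);n=np.array([0,-.707,.707]);z=-u
for sg in(1,-1):
    q0=np.array([.4,.4,1.6,-.7,1.2,0])
    for h in(.1,0):
        best=min((ik(rest+(-.014+h)*u+.003*n,z,sg*n,g,q0+[0,0,0,a,b,c],CR) for a in(0,.7,2,4) for b in (0,.5) for c in(-2,0,2)),key=lambda r:r.cost);print("easel",sg,h,best.x,best.cost);q0=best.x
    for zz in(.25,.08):
        b=min((ik(np.array([.489,-.2595,zz]),[0,0,-1],[0,-sg,0],g,np.array([-.7,.5,1.6,0,1,c]),CR) for c in(-2,0,1)),key=lambda r:r.cost);print("slot",sg,zz,b.x,b.cost)
E
```

```text
Traceback (most recent call last):
  File "kin.py", line 18, in fit
    r=least_squares(f,[0,.1,.2,0,.4,0,.4,.25]);return r.x,f(r.x)[:3*len(D)]
  File "kin.py", line 17, in <lambda>
    f=lambda g:np.concatenate([fk(q,g)[0]-p for q,p,_ in D]+[.003*(g-[0,0.1,.2,0,.4,0,.4,.25])])
                               ~~^^^^^
  File "kin.py", line 15, in fk
    R=rot(q);return p+R.apply([0,0,g[7]]),R
  File "kin.py", line 11, in rot
    def rot(q): return Ro.from_euler('ZYZYZ',[q[0],q[1]+q[2],q[3],q[4],q[5]])
                       ~~~~~~~~~~~~~^^^^^^^^^^^^^^^^^^^^^^^^^^^^^^^^^^^^^^^^^
  File "scipy/spatial/transform/_rotation.pyx", line 1413, in scipy.spatial.transform._rotation.Rotation.from_euler
ValueError: Expected axis specification to be a non-empty string of upto 3 characters, got ZYZYZ
```

```bash
sed -i "s/^def rot.*/def rot(q): return Ro.from_euler('ZYZ',[q[0],q[1]+q[2],q[3]])*Ro.from_euler('YZ',[q[4],q[5]])/" kin.py
cat > k1.py <<'E'
from kin import *
np.set_printoptions(suppress=True,precision=3)
g,r=fit();print("g",g,"res mm",r.reshape(-1,3)*1000)
for q,p,z in D[4:]: print(rot(q).as_matrix()[:,2],z)
q=D[5][0];Rm=np.array([[-.006,1,-.0042],[.7117,.0072,.7025],[.7025,.0012,-.7117]]);C=rot(q).as_matrix().T@Rm;print(C)
CR=np.round(C)
rest=np.array([.449,.198,.062]);u=np.array([0,.707,.707]);n=np.array([0,-.707,.707]);z=-u
for sg in(1,-1):
    q0=np.array([.4,.4,1.6,-.7,1.2,0])
    for h in(.1,0):
        best=min((ik(rest+(-.014+h)*u+.003*n,z,sg*n,g,q0+[0,0,0,a,b,c],CR) for a in(0,.7,2,4) for b in (0,.5) for c in(-2,0,2)),key=lambda r:r.cost);print("easel",sg,h,best.x,best.cost);q0=best.x
    for zz in(.25,.08):
        b=min((ik(np.array([.489,-.2595,zz]),[0,0,-1],[0,-sg,0],g,np.array([-.7,.5,1.6,0,1,c]),CR) for c in(-2,0,1)),key=lambda r:r.cost);print("slot",sg,zz,b.x,b.cost)
E
timeout 200 python3 k1.py
```

```text
g [0.    0.111 0.275 0.001 0.587 0.113 0.391 0.335] res mm [[ 0.067  0.39   0.06 ]
 [-0.126 -0.066 -0.033]
 [-0.151 -0.064  0.003]
 [-0.251  0.015 -0.025]
 [ 0.064 -0.076 -0.005]
 [-0.015  0.025  0.036]
 [ 0.03   0.026 -0.032]
 [ 0.061  0.004 -0.006]]
[-0.005  0.461 -0.888] [-0.0046, 0.4607, -0.8875]
[-0.004  0.702 -0.712] [-0.0042, 0.7025, -0.7117]
[ 0.001  0.707 -0.707] [0, 0.707, -0.707]
[-0.001  0.707 -0.707] [0, 0.707, -0.707]
[[ 0. -1. -0.]
 [ 1. -0.  0.]
 [ 0. -0.  1.]]
easel 1 0.1 [ 0.666  0.786  1.436 -0.592  1.49   2.463] 6.840644360096293e-08
easel 1 0 [ 0.575  0.847  1.591 -0.669  1.276  2.538] 6.84064436009914e-08
slot 1 0.25 [-0.69   0.367  1.543  0.     1.232  0.881] 2.6634719688008065e-23
slot 1 0.08 [-0.69   0.592  1.713  0.     0.837  0.881] 3.8605265735242143e-31
easel -1 0.1 [ 0.666  0.786  1.436 -0.592  1.49  -0.679] 6.840644360095782e-08
easel -1 0 [ 0.575  0.847  1.591 -0.669  1.276 -0.604] 6.840644360102491e-08
slot -1 0.25 [-0.69   0.367  1.543 -0.     1.232 -2.26 ] 4.462774111597836e-27
slot -1 0.08 [-0.69   0.592  1.713  0.     0.837 -2.26 ] 1.526203184429665e-30
```

The fit is good to 0.4 mm and both poses are in range with tool y = -n. I'll go up and untilt, then yaw.

Run:
```python
from h import *
from station import manip
np.set_printoptions(suppress=True,precision=4)
s=manip.sense();print(goal(s,[.46,.16,.32],[0,0,-1],[1,0,0]))
```

```text
(array([ 0.1943,  0.0094, -0.0923]), array([ 0.0037, -0.2482, -0.0003]))
```

Call:
apply_moves(claw=[1,1,1,1,1], travel=[[0.03,0,-0.04],[0.07,0,-0.07],[0.11,0,-0.09],[0.15,0.01,-0.09],[0.194,0.01,-0.092]], turn=[[0,-0.035,0],[0,-0.07,0],[0,-0.11,0],[0,-0.15,0],[0,-0.19,0]])

```text
t: 10.5
tcp_pos: [0.4586, 0.1614, 0.316]
tool_rot: [0.704, 0.702, 0.075, -0.073]
force: [1.3, 0.2, -1.5]
finger_gap: 1.005
gripper_force: 0.0
```

Run:
```python
from h import *
from station import manip
np.set_printoptions(suppress=True,precision=4)
s=manip.sense();print(s["tcp_pos"],s["t"]);rest=np.array([.449,.198,.062]);u=np.array([0,.707,.707]);n=np.array([0,-.707,.707])
t,r=goal(s,rest+.17*u+.003*n,-u,-n);print(rest+.17*u,t,r,np.linalg.norm(r)*180)
```

```text
[0.4586 0.1614 0.316 ] 10.5
[0.449  0.3182 0.1822] [ 0.1546 -0.0129  0.2013] [ 0.2475 -0.2468 -0.4555] 103.3430775686381
```

Call:
apply_moves(claw=[1,1,1,1,1], travel=[[0.03,0,0],[0.06,0,0],[0.09,0,0],[0.12,0,0],[0.15,0,0]], turn=[[0.247,-0.247,-0.455],[0.247,-0.247,-0.455],[0.247,-0.247,-0.455],[0.247,-0.247,-0.455],[0.247,-0.247,-0.455]])

```text
t: 10.92
tcp_pos: [0.4566, 0.2801, 0.3396]
tool_rot: [0.494, 0.862, -0.098, -0.054]
force: [0.5, -0.9, -0.1]
finger_gap: 1.006
gripper_force: 0.0
```

```bash
cat > e.py <<'E'
from h import *
from station import manip
import sys
np.set_printoptions(suppress=True,precision=4)
s=manip.sense();print(s["tcp_pos"],s["t"],s["q"],s["force"]);rest=np.array([.449,.198,.062]);u=np.array([0,.707,.707]);n=np.array([0,-.707,.707])
for h in map(float,sys.argv[1:]): t,r=goal(s,rest+h*u+.003*n,-u,-n);print(h,t,r,np.linalg.norm(r)*180)
E
python3 e.py .17 .09
```

```text
[0.4566 0.2801 0.3396] 10.9167 [ 0.3665  0.3864  1.2838 -0.0393  1.6921 -0.1636] [ 0.4504 -0.9186 -0.0582]
0.17 [0.0441 0.0572 0.1859] [ 0.1616 -0.1614 -0.2939] 67.00556109077033
0.09 [-0.0167  0.0382  0.263 ] [ 0.1616 -0.1614 -0.2939] 67.00556109077033
```

Call:
apply_moves(claw=[1,1,1,1,1], travel=[[0.02,0.03,0],[0.04,0.06,0.02],[0.05,0.06,0.04],[0.05,0.06,0.06],[0.05,0.06,0.08]], turn=[[0.162,-0.161,-0.294],[0.162,-0.161,-0.294],[0.162,-0.161,-0.294],[0.162,-0.161,-0.294],[0.162,-0.161,-0.294]])

```text
t: 11.33
tcp_pos: [0.4651, 0.3305, 0.2644]
tool_rot: [0.24, 0.935, -0.261, -0.028]
force: [-0.0, -0.3, -0.0]
finger_gap: 1.002
gripper_force: 0.0
```

```bash
python3 e.py .17 .09
```

```text
[0.4651 0.3305 0.2644] 11.3333 [ 0.5961  0.6372  1.1444 -0.3065  1.7965 -0.4746] [-0.0113 -0.3391 -0.0057]
0.17 [0.0168 0.028  0.0984] [ 0.0748 -0.0756 -0.136 ] 31.077965262832954
0.09 [-0.0107  0.0106  0.1929] [ 0.0748 -0.0756 -0.136 ] 31.077965262832954
```

Call:
apply_moves(claw=[1,1,1,1,1], travel=[[0.017,0.028,0.02],[0.017,0.028,0.04],[0.017,0.028,0.06],[0.017,0.028,0.08],[0.017,0.028,0.098]], turn=[[0.075,-0.076,-0.136],[0.075,-0.076,-0.136],[0.075,-0.076,-0.136],[0.075,-0.076,-0.136],[0.075,-0.076,-0.136]])

```text
t: 11.75
tcp_pos: [0.4468, 0.3161, 0.1835]
tool_rot: [-0.001, 0.923, -0.384, -0.001]
force: [-0.8, 0.4, 0.0]
finger_gap: 1.004
gripper_force: 0.0
```

Call:
apply_moves(claw=[1,1], travel=[[0,0,0],[0,0,0]], turn=[[0,0,0],[0,0,0]])

```text
t: 11.92
tcp_pos: [0.4487, 0.3155, 0.1858]
tool_rot: [0.003, 0.924, -0.383, -0.0]
force: [1.3, 0.2, 0.2]
finger_gap: 1.001
gripper_force: 0.0
```

```bash
python3 e.py .09 .04 -.014;python3 - <<'E'
from h import *
from station import manip
np.set_printoptions(suppress=True,precision=4)
s=manip.sense();n=np.array([0,-.707,.707]);u=np.array([0,.707,.707]);rest=np.array([.449,.198,.062])
d=manip.snapshot("wrist");X=cloud(d);P=d["pixels"].astype(int)
m=(np.linalg.norm(X-rest,axis=-1)<.09)&(P[...,0]-P[...,2]>12)&(P[...,0]<130)
A=X[m]-rest;print(m.sum(),"n",np.percentile(A@n,[2,25,50,75,98]),"u",np.percentile(A@u,[1,99]),"x",np.percentile(A[:,0],[1,99]))
k=(d["depth"]>.05)&(d["depth"]<.22);B=X[k];B=B-rest;o=np.argsort(B@u)[:400:50];print("finger",np.c_[B[o,0],B[o]@u,B[o]@n])
b=[cv2.resize(d["pixels"],(400,300)),cv2.resize(manip.snapshot("scene")["pixels"][150:330,240:480],(400,300))]
cv2.imwrite("pics/w5.png",np.hstack(b)[:,:,::-1])
E
```

```text
[0.4487 0.3155 0.1858] 11.9167 [ 0.7311  0.7594  1.2769 -0.5553  1.6772 -0.7263] [1.2651 0.181  0.1984]
0.09 [-0.0007  0.0018  0.1008] [ 0.0001 -0.0009 -0.002 ] 0.3926631355096627
0.04 [-0.0009  0.0018  0.1633] [ 0.0001 -0.0009 -0.002 ] 0.3926631355096627
-0.014 [-0.0011  0.0017  0.2307] [ 0.0001 -0.0009 -0.002 ] 0.3926631355096627
3600 n [-0.0703 -0.0005  0.0043  0.0189  0.04  ] u [-0.0607  0.0622] x [-0.0612  0.0538]
finger [[ 0.0078  0.2217 -0.039 ]
 [-0.0013  0.2237  0.0471]
 [ 0.0039  0.2243  0.0467]
 [ 0.0072  0.2248  0.0469]
 [-0.0028  0.2254  0.0468]
 [ 0.0041  0.2258  0.0467]
 [-0.0099  0.2261 -0.045 ]
 [-0.0103  0.2265  0.0527]]
```

View pics/w5.png

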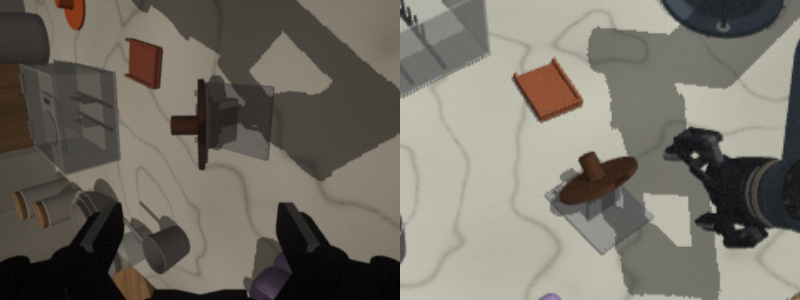

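The wrist half shows the lid edge-on at (203,123), between the open fingers at (105,230) and (300,230). I'll advance onto the upper rim.

Call:
apply_moves(claw=[1,1,1,1,1], travel=[[0,0.002,0.04],[0,0.002,0.08],[0,0.002,0.12],[0,0.002,0.15],[0,0.002,0.163]], turn=[[0,-0.001,-0.002],[0,-0.001,-0.002],[0,-0.001,-0.002],[0,-0.001,-0.002],[0,-0.001,-0.002]])

```text
t: 12.43
tcp_pos: [0.45, 0.2224, 0.0931]
tool_rot: [0.002, 0.924, -0.382, 0.0]
force: [-0.6, -0.2, -0.3]
finger_gap: 1.001
gripper_force: 0.0
```

```bash
python3 e.py -.014
```

```text
[0.45   0.2224 0.0931] 12.4333 [ 0.6212  0.8066  1.5141 -0.6221  1.3881 -0.6458] [-0.6104 -0.2045 -0.3314]
-0.014 [0.0012 0.002  0.0665] [ 0.0007 -0.0004 -0.0014] 0.29295831036040887
```

Call:
apply_moves(claw=[1,1,1,1,1], travel=[[0.001,0.002,0.03],[0.001,0.002,0.05],[0.001,0.002,0.066],[0.001,0.002,0.066],[0.001,0.002,0.066]], turn=[[0,0,-0.001],[0,0,-0.001],[0,0,-0.001],[0,0,-0.001],[0,0,-0.001]])

```text
t: 12.85
tcp_pos: [0.4507, 0.1891, 0.0558]
tool_rot: [0.0, 0.925, -0.381, 0.002]
force: [0.3, 0.9, 0.7]
finger_gap: 1.002
gripper_force: 0.0
```

Call:
apply_moves(claw=[-0.4,-0.4,-0.4,-0.4,-0.4], travel=[[0,0,0],[0,0,0],[0,0,0],[0,0,0],[0,0,0]], turn=[[0,0,0],[0,0,0],[0,0,0],[0,0,0],[0,0,0]], newtons=40)

```text
t: 13.27
tcp_pos: [0.4495, 0.1892, 0.0554]
tool_rot: [-0.001, 0.924, -0.381, 0.001]
force: [0.4, 0.0, 0.4]
finger_gap: 0.313
gripper_force: 0.0
```

```bash
python3 e.py -.014
```

```text
[0.4495 0.1892 0.0554] 13.2667 [ 0.5784  0.8445  1.5878 -0.6662  1.2778 -0.6053] [0.3719 0.0305 0.3572]
-0.014 [ 0.0006 -0.0018  0.0038] [0.001  0.0009 0.0001] 0.24374576529189917
```

Next I'll close, then lift straight out along the face normal and up.

Call:
apply_moves(claw=[-1,-1,-1,-1,-1], travel=[[0,-0.001,0.003],[0,-0.002,0.003],[0,-0.002,0.003],[0,-0.002,0.003],[0,-0.002,0.003]], turn=[[0,0,0],[0,0,0],[0,0,0],[0,0,0],[0,0,0]], newtons=50)

```text
t: 13.68
tcp_pos: [0.4493, 0.1859, 0.0543]
tool_rot: [-0.001, 0.924, -0.381, 0.001]
force: [-0.2, 0.2, -0.6]
finger_gap: 0.082
gripper_force: 49.8
```

Call:
apply_moves(claw=[-1,-1,-1], travel=[[0,0,0],[0,0,0],[0,0,0]], turn=[[0,0,0],[0,0,0],[0,0,0]])

```text
t: 13.93
tcp_pos: [0.4493, 0.1859, 0.0544]
tool_rot: [-0.001, 0.924, -0.381, 0.001]
force: [-0.9, 1.0, -2.0]
finger_gap: 0.084
gripper_force: 49.8
```

```bash
python3 e.py .15
python3 - <<'E'
from station import manip
s=manip.sense();print(s["finger_gap"],s["gripper_force"],s["ft_torque"])
E
```

```text
[0.4493 0.1859 0.0544] 13.9333 [ 0.5739  0.8446  1.5935 -0.6693  1.272  -0.6043] [-0.8769  1.0463 -1.9987]
0.15 [-0.      0.0008 -0.2049] [0.001  0.0006 0.0002] 0.20616117090794134
0.08369862088734707 49.770119190216064 [ 0.68880652 -0.0148226   0.01622923]
```

Call:
apply_moves(claw=[-1,-1,-1,-1,-1], travel=[[0,-0.008,-0.01],[0,-0.02,-0.04],[0,-0.04,-0.08],[0,-0.07,-0.12],[0,-0.1,-0.16]], turn=[[0,0,0],[0,0,0],[0,0,0],[0,0,0],[0,0,0]])

```text
t: 14.35
tcp_pos: [0.4483, 0.2193, 0.2035]
tool_rot: [-0.001, 0.924, -0.382, -0.0]
force: [0.1, 0.5, -1.4]
finger_gap: 0.09
gripper_force: 49.6
```

```bash
cat > sl.py <<'E'
from h import *
from station import manip
import sys
np.set_printoptions(suppress=True,precision=4)
a=np.radians(5.1); yk=np.array([np.sin(a),np.cos(a),0])  # tool y = keeper -y axis
s=manip.sense();print(s["tcp_pos"],s["t"],s["q"],s["force"],s["finger_gap"])
for i in range(1,len(sys.argv),3):
    p=list(map(float,sys.argv[i:i+3]));t,r=goal(s,p,[0,0,-1],yk);print(p,t,np.linalg.norm(t)*800/41.7,r,np.linalg.norm(r)*180)
E
python3 sl.py .489 -.15 .32 .489 -.2595 .32
```

```text
[0.4483 0.2193 0.2035] 14.35 [ 0.6196  0.6486  1.4718 -0.6129  1.5501 -0.7694] [ 0.0905  0.508  -1.3556] 0.08983763431955007
[0.489, -0.15, 0.32] [-0.0499 -0.4298  0.2228] 9.337717002654015 [-0.2493  0.0111  0.0275] 45.19712708252513
[0.489, -0.2595, 0.32] [-0.0497 -0.5268  0.3195] 11.857528707121142 [-0.2493  0.0111  0.0275] 45.19712708252513
```

Call:
apply_moves(claw=[-1,-1,-1,-1,-1], travel=[[-0.005,-0.045,0.02],[-0.01,-0.09,0.045],[-0.015,-0.135,0.07],[-0.02,-0.18,0.09],[-0.025,-0.22,0.115]], turn=[[-0.035,0,0],[-0.07,0,0],[-0.11,0,0],[-0.15,0,0],[-0.19,0,0]])

```text
t: 14.77
tcp_pos: [0.4682, 0.0348, 0.2618]
tool_rot: [-0.001, 0.994, -0.106, 0.001]
force: [1.1, 0.3, -1.1]
finger_gap: 0.087
gripper_force: 49.8
```

```bash
python3 sl.py .489 -.2595 .30
```

```text
[0.4682 0.0348 0.2618] 14.7667 [-0.0119  0.2522  1.7075 -0.2293  1.1855 -1.4988] [ 1.0691  0.2703 -1.0829] 0.08654972053367473
[0.489, -0.2595, 0.3] [-0.0249 -0.3698  0.0309] 7.134659488216791 [-0.0675  0.0039  0.0292] 13.250056837895404
```

Call:
apply_moves(claw=[-1,-1,-1,-1,-1], travel=[[-0.005,-0.05,-0.01],[-0.01,-0.1,-0.01],[-0.015,-0.15,0],[-0.02,-0.2,0.01],[-0.02,-0.25,0.02]], turn=[[-0.03,0.002,0.01],[-0.06,0.004,0.02],[-0.067,0.004,0.029],[-0.067,0.004,0.029],[-0.067,0.004,0.029]])

```text
t: 15.18
tcp_pos: [0.4836, -0.1653, 0.2869]
tool_rot: [0.046, 0.999, -0.003, -0.003]
force: [1.5, -0.3, -1.1]
finger_gap: 0.085
gripper_force: 49.8
```

```bash
python3 sl.py .489 -.2595 .28
```

```text
[ 0.4836 -0.1653  0.2869] 15.1833 [-0.5433  0.2684  1.5858 -0.0079  1.2895 -2.0196] [ 1.4651 -0.2746 -1.0891] 0.08492109719841148
[0.489, -0.2595, 0.28] [-0.0176 -0.1165  0.0092] 2.2678014672115996 [-0.0019 -0.0016 -0.001 ] 0.4880101114835702
```

Call:
apply_moves(claw=[-1,-1,-1,-1,-1], travel=[[-0.009,-0.045,0],[-0.018,-0.09,0],[-0.018,-0.116,0.005],[-0.018,-0.116,0.009],[-0.018,-0.116,0.009]], turn=[[-0.002,-0.002,0],[-0.002,-0.002,0],[-0.002,-0.002,0],[-0.002,-0.002,0],[-0.002,-0.002,0]])

```text
t: 15.6
tcp_pos: [0.4889, -0.2564, 0.2783]
tool_rot: [0.046, 0.999, 0.001, -0.001]
force: [0.4, 0.2, -1.4]
finger_gap: 0.087
gripper_force: 49.8
```

Call:
apply_moves(claw=[-1,-1], travel=[[0,0,0],[0,0,0]], turn=[[0,0,0],[0,0,0]])

```text
t: 15.77
tcp_pos: [0.4902, -0.2546, 0.2793]
tool_rot: [0.045, 0.999, 0.001, 0.0]
force: [0.1, 0.1, -1.2]
finger_gap: 0.086
gripper_force: 49.8
```

```bash
python3 sl.py .489 -.2595 .18
cat > lid.py <<'E'
from h import *
from station import manip
np.set_printoptions(suppress=True,precision=4)
a=np.radians(5.1);yk=np.array([np.sin(a),np.cos(a),0]);xk=np.array([np.cos(a),-np.sin(a),0]);c=np.array([.489,-.2595,0])
for nm in("scene","wrist"):
    d=manip.snapshot(nm);np.savez(nm+"6.npz",**d);s=manip.sense();X=cloud(d);P=d["pixels"].astype(int);tc=s["tcp_pos"]
    B=X-c;L=np.stack([B@xk,B@yk,B[...,2]],-1)
    m=(np.abs(L[...,0])<.08)&(np.abs(L[...,1])<.06)&(L[...,2]>tc[2]-.06)&(L[...,2]<tc[2]+.08)&(P[...,0]-P[...,2]>12)&(P[...,0]<130)
    A=L[m];print(nm,m.sum(),tc)
    if m.sum()>30:
        print(np.percentile(A,[2,10,50,90,98],axis=0))
        for sd in (A[:,1]>np.median(A[:,1])-.006,):
            Q=A[sd];Q=Q[np.abs(Q[:,1]-np.median(Q[:,1]))<.005];print("disc",len(Q),Q.mean(0),np.linalg.svd(Q-Q.mean(0),full_matrices=False)[2][2],Q.min(0),Q.max(0))
E
python3 lid.py
```

```text
[ 0.4902 -0.2546  0.2793] 15.7667 [-0.6823  0.3368  1.5047  0.0015  1.3008 -2.1644] [ 0.1039  0.1035 -1.1683] 0.08643980112254265
[0.489, -0.2595, 0.18] [ 0.001  -0.0064  0.1241] 2.384335909433053 [ 0.0005  0.0001 -0.    ] 0.09273562467096975
scene 1410 [ 0.4905 -0.2547  0.2794]
[[-0.0531  0.0029  0.2437]
 [-0.0418  0.0056  0.2562]
 [ 0.0056  0.0087  0.2947]
 [ 0.0448  0.0114  0.3349]
 [ 0.0554  0.0135  0.3481]]
disc 1343 [0.0019 0.0087 0.2944] [ 0.0013 -1.     -0.0008] [-0.0605  0.0038  0.2384] [0.0598 0.0137 0.3558]
wrist 11817 [ 0.4907 -0.2548  0.2795]
[[-0.0568 -0.0322  0.2961]
 [-0.0475 -0.0255  0.3023]
 [-0.01    0.0034  0.3346]
 [ 0.0086  0.0082  0.3541]
 [ 0.0275  0.0093  0.3551]]
disc 7467 [-0.021   0.0056  0.3431] [-0.001  -1.      0.0025] [-0.0589  0.0006  0.2838] [0.04   0.0096 0.3566]
```

Call:
apply_moves(claw=[-1,-1,-1,-1,-1], travel=[[0,-0.006,0],[0,-0.006,0.04],[0,-0.006,0.08],[0,-0.006,0.11],[0,-0.006,0.13]], turn=[[0,0,0],[0,0,0],[0,0,0],[0,0,0],[0,0,0]])

```text
t: 16.28
tcp_pos: [0.4893, -0.2597, 0.1728]
tool_rot: [0.045, 0.999, 0.001, -0.001]
force: [-0.1, -0.3, -0.6]
finger_gap: 0.085
gripper_force: 49.7
```

Call:
apply_moves(claw=[-1,-1,-1,-1,-1], travel=[[0,0,0.02],[0,0,0.045],[0,0,0.06],[0,0,0.07],[0,0,0.07]], turn=[[0,0,0],[0,0,0],[0,0,0],[0,0,0],[0,0,0]])

```text
t: 16.7
tcp_pos: [0.4897, -0.2601, 0.1176]
tool_rot: [0.045, 0.999, 0.001, -0.001]
force: [-0.2, -0.1, -1.3]
finger_gap: 0.084
gripper_force: 49.8
```

```bash
python3 sl.py .49 -.2595 .055; python3 lid.py
python3 - <<'E'
from h import *
b=[cv2.resize(load("scene6.npz")["pixels"][80:230,170:310],(400,430)),cv2.resize(load("wrist6.npz")["pixels"],(400,430))]
cv2.imwrite("pics/s6.png",np.hstack(b)[:,:,::-1])
E
```

```text
[ 0.4897 -0.2601  0.1176] 16.7 [-0.6904  0.5357  1.6815  0.0014  0.927  -2.1722] [-0.1535 -0.1451 -1.3404] 0.08407029021545086
[0.49, -0.2595, 0.055] [-0.0004  0.0005  0.0783] 1.5015208112107388 [ 0.0008 -0.0005 -0.0003] 0.17135038669737784
scene 1078 [ 0.4903 -0.2606  0.1187]
[[-0.053  -0.0021  0.0814]
 [-0.0421 -0.0001  0.0938]
 [ 0.0062  0.0032  0.133 ]
 [ 0.0439  0.0065  0.1728]
 [ 0.0555  0.0081  0.1876]]
disc 1029 [0.0022 0.0032 0.1328] [ 0.0009  1.     -0.0059] [-0.0589 -0.0017  0.0728] [0.0594 0.0082 0.1934]
wrist 11894 [ 0.4909 -0.2611  0.1195]
[[-0.0565 -0.0382  0.1351]
 [-0.047  -0.0316  0.1413]
 [-0.0098 -0.0025  0.1735]
 [ 0.0088  0.0023  0.1933]
 [ 0.0273  0.0033  0.1943]]
disc 7494 [-0.0206 -0.0003  0.1823] [0.0013 1.     0.0002] [-0.0584 -0.0044  0.1236] [0.0394 0.0037 0.1957]
```

View pics/s6.png

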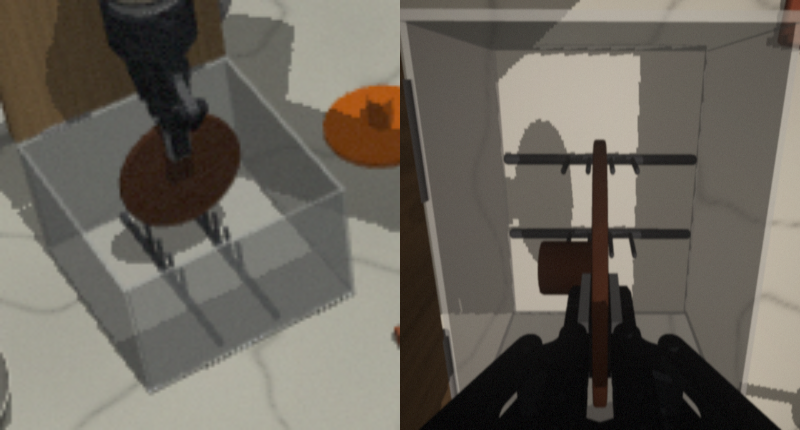

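The wrist half shows the lid at column 600, between the middle tines at (588,165) and (613,165). I'll lower it.

Call:
apply_moves(claw=[-1,-1,-1,-1,-1], travel=[[0,0.001,0.015],[0,0.001,0.03],[0,0.001,0.045],[0,0.001,0.06],[0,0.001,0.067]], turn=[[0.001,0,0],[0.001,0,0],[0.001,0,0],[0.001,0,0],[0.001,0,0]])

```text
t: 17.22
tcp_pos: [0.491, -0.2603, 0.0656]
tool_rot: [0.045, 0.999, -0.001, 0.001]
force: [0.0, -0.6, -2.1]
finger_gap: 0.087
gripper_force: 49.8
```

Call:
apply_moves(claw=[-1,-1,-1,-1,-1], travel=[[0,0,0.002],[0,0,0.004],[0,0,0.006],[0,0,0.006],[0,0,0.006]], turn=[[0,0,0],[0,0,0],[0,0,0],[0,0,0],[0,0,0]])

```text
t: 17.63
tcp_pos: [0.491, -0.2604, 0.0612]
tool_rot: [0.045, 0.999, -0.002, 0.001]
force: [-1.0, 0.5, -0.2]
finger_gap: 0.088
gripper_force: 49.8
```

Call:
apply_moves(claw=[-1,-1,-1,-1,-1], travel=[[0,0,0.002],[0,0,0.004],[0,0,0.005],[0,0,0.006],[0,0,0.006]], turn=[[0,0,0],[0,0,0],[0,0,0],[0,0,0],[0,0,0]])

```text
t: 18.05
tcp_pos: [0.4904, -0.26, 0.0557]
tool_rot: [0.045, 0.999, -0.001, 0.0]
force: [0.4, 0.2, -0.8]
finger_gap: 0.085
gripper_force: 49.8
```

```bash
python3 sl.py .49 -.2595 .055; python3 lid.py
```

```text
[ 0.4904 -0.26    0.0557] 18.05 [-0.688   0.6319  1.725  -0.0019  0.7828 -2.1668] [ 0.4301  0.1674 -0.7702] 0.08486434697179131
[0.49, -0.2595, 0.055] [0.0006 0.0006 0.0008] 0.022640213619036315 [-0.0007  0.0003 -0.0005] 0.16141851189954612
scene 873 [ 0.4905 -0.2601  0.0557]
[[-0.0538 -0.0022  0.0331]
 [-0.0429 -0.0001  0.0428]
 [ 0.0087  0.0034  0.0758]
 [ 0.046   0.0065  0.1123]
 [ 0.0558  0.0083  0.1251]]
disc 829 [0.0029 0.0034 0.0761] [ 0.0036  1.     -0.0025] [-0.0599 -0.0015  0.029 ] [0.0604 0.0083 0.1315]
wrist 26663 [ 0.4906 -0.2601  0.0558]
[[-0.0712 -0.0558  0.0043]
 [-0.0524 -0.0409  0.0048]
 [-0.0107 -0.0023  0.0063]
 [ 0.019   0.0525  0.1277]
 [ 0.0653  0.0584  0.131 ]]
disc 5437 [-0.0204  0.0016  0.1186] [-0.0122  0.9994  0.0313] [-0.0584 -0.0012  0.0044] [0.0402 0.0088 0.1327]
```

Call:
apply_moves(claw=[-1,-1,-1,-1,-1], travel=[[0,0,0.001],[0,0,0.002],[0,0,0.003],[0,0,0.0035],[0,0,0.0035]], turn=[[0,0,0],[0,0,0],[0,0,0],[0,0,0],[0,0,0]])

```text
t: 18.57
tcp_pos: [0.4907, -0.2602, 0.0533]
tool_rot: [0.045, 0.999, -0.001, 0.001]
force: [-0.5, 0.5, 1.4]
finger_gap: 0.084
gripper_force: 50.3
```

Call:
apply_moves(claw=[-1,-1,-1,-1,-1], travel=[[0,0,0.0005],[0,0,0.001],[0,0,0.0015],[0,0,0.002],[0,0,0.002]], turn=[[0,0,0],[0,0,0],[0,0,0],[0,0,0],[0,0,0]])

```text
t: 18.98
tcp_pos: [0.491, -0.2603, 0.053]
tool_rot: [0.045, 0.999, -0.002, 0.001]
force: [-0.6, 0.8, 10.4]
finger_gap: 0.086
gripper_force: 51.8
```

Contact force is 10 N, so the lid is seated. I'll ease off, release and rise.

Call:
apply_moves(claw=[-1,-1,-0.4,-0.4,-0.4], travel=[[0,0,-0.001],[0,0,-0.001],[0,0,-0.001],[0,0,-0.001],[0,0,-0.001]], turn=[[0,0,0],[0,0,0],[0,0,0],[0,0,0],[0,0,0]])

```text
t: 19.4
tcp_pos: [0.4904, -0.26, 0.0519]
tool_rot: [0.045, 0.999, -0.001, 0.0]
force: [0.1, -0.6, 0.4]
finger_gap: 0.3
gripper_force: 0.0
```

Call:
apply_moves(claw=[-0.4,-0.4,-0.4,-0.4,-0.4], travel=[[0,0,-0.005],[0,0,-0.02],[0,0,-0.05],[0,0,-0.1],[0,0,-0.15]], turn=[[0,0,0],[0,0,0],[0,0,0],[0,0,0],[0,0,0]])

```text
t: 19.82
tcp_pos: [0.4893, -0.2589, 0.1723]
tool_rot: [0.045, 0.999, 0.0, -0.001]
force: [0.6, -1.2, 0.0]
finger_gap: 0.299
gripper_force: 0.0
```

Call:
apply_moves(claw=[-1,-1,-1,-1,-1], travel=[[0,0,-0.05],[0,0,-0.1],[0,0,-0.15],[0,0,-0.2],[0,0,-0.25]], turn=[[0,0,0],[0,0,0],[0,0,0],[0,0,0],[0,0,0]])

```text
t: 20.23
tcp_pos: [0.4896, -0.2588, 0.3744]
tool_rot: [0.045, 0.999, -0.001, 0.0]
force: [0.3, 0.3, -0.2]
finger_gap: -0.001
gripper_force: 0.0
```

```bash
cat > fin.py <<'E'
from h import *
from station import manip
np.set_printoptions(suppress=True,precision=4)
s=manip.sense();print(s["tcp_pos"],s["t"],s["q"],s["force"],s["finger_gap"])
a=np.radians(5.1);yk=np.array([np.sin(a),np.cos(a),0]);xk=np.array([np.cos(a),-np.sin(a),0]);c=np.array([.489,-.2595,0])
d=manip.snapshot("scene");np.savez("fin.npz",**d);X=cloud(d);P=d["pixels"].astype(int);B=X-c;L=np.stack([B@xk,B@yk,B[...,2]],-1)
m=(np.abs(L[...,0])<.08)&(np.abs(L[...,1])<.06)&(L[...,2]>.02)&(L[...,2]<.135)&(P[...,0]-P[...,2]>12)&(P[...,0]<130)
A=L[m]
if len(A)>20:
    Q=A[np.abs(A[:,1]-np.median(A[:,1]))<.006];print("lid",len(Q),Q.mean(0),np.linalg.svd(Q-Q.mean(0),full_matrices=False)[2][2],Q.min(0),Q.max(0))
m=(P[...,0]-P[...,2]>30)&(P[...,0]>70)&(L[...,2]>.13)&(np.abs(L[...,0])<.12)&(L[...,1]>-.2)&(L[...,1]<.13)
A=L[m];w=np.linalg.svd(A-A.mean(0),full_matrices=False)[2][2];print("cover",len(A),A.mean(0),w,A.min(0),A.max(0))
E
python3 fin.py
```

```text
[ 0.4896 -0.2588  0.3744] 20.2333 [-0.6872  0.2681  1.3476 -0.0013  1.5237 -2.1673] [ 0.2657  0.3031 -0.2295] -0.001305191678458867
lid 942 [ 0.0019 -0.0051  0.0778] [-0.005  -0.9962 -0.0871] [-0.0585 -0.0111  0.024 ] [0.061  0.0009 0.1347]
cover 3613 [ 0.0302 -0.1072  0.2461] [-0.0031  0.9996 -0.0266] [-0.1094 -0.1192  0.1308] [0.1117 0.0316 0.5074]
```

The lid stands in the slot, leaning 5° against the tines. Next I'll plan the cover push: fingers shut, tool tilted 30°, tip following an arc about the hinge.

```bash
cat > pl.py <<'E'
from kin import *
from station import manip
np.set_printoptions(suppress=True,precision=4)
a=np.radians(5.1);yk=np.array([np.sin(a),np.cos(a),0]);xk=np.array([np.cos(a),-np.sin(a),0]);c=np.array([.489,-.2595,0])
W=lambda v:c+v[0]*xk+v[1]*yk+np.array([0,0,v[2]])
t=np.radians(30);tz=yk*np.sin(t)-np.array([0,0,np.cos(t)]);ty=yk*np.cos(t)+np.array([0,0,np.sin(t)])
def rep(th,d,o): # reported TCP for tip at distance d from hinge, o from underside
    return W([0,-.110+d*np.cos(th)-o*np.sin(th),.138+d*np.sin(th)+o*np.cos(th)])+.042*tz
E
python3 - <<'E'
from pl import *
g,_=fit();CR=np.array([[0,-1,0],[1,0,0],[0,0,1.]])
s=manip.sense();q=s["q"]
for nm,p in(("over",W([0,-.20,.40])),("start",rep(1.544,.195,.06)),("c",rep(1.544,.195,.026)),("1",rep(1.,.195,.02)),("h",rep(.5,.195,.016)),("0",rep(0,.195,.016))):
    r=ik(p,tz,ty,g,q,CR);q=r.x;print(nm,p,q,r.cost)
print(goal(s,W([0,-.20,.42]),tz,ty))
E
```

```text
over [ 0.4712 -0.4587  0.4   ] [-1.0845  0.6632  0.7396  0.3341  2.1632 -2.4384] 3.6883006137536204e-24
start [ 0.4762 -0.4027  0.2982] [-1.0421  0.6362  1.0505  0.309   1.8805 -2.493 ] 1.7156391454364655e-17
c [ 0.4792 -0.3688  0.2973] [-1.0139  0.5982  1.1257  0.3172  1.8365 -2.4773] 9.887002110754924e-31
1 [ 0.489  -0.26    0.2765] [-0.908   0.5076  1.3528  0.3504  1.6737 -2.4234] 3.2415945269716806e-18
h [ 0.4956 -0.1853  0.2092] [-0.8197  0.5222  1.5365  0.384   1.4594 -2.4182] 7.561680252590207e-18
0 [ 0.4984 -0.1539  0.1176] [-0.7783  0.6301  1.6488  0.4197  1.2433 -2.474 ] 5.073622963235801e-20
(array([ 0.0047, -0.2483, -0.0423]), array([-0.1706,  0.005 ,  0.0009]))
```

Call:
apply_moves(claw=[-1,-1,-1,-1,-1], travel=[[0,-0.02,-0.04],[0,-0.07,-0.045],[0,-0.12,-0.045],[0,-0.17,-0.043],[0.004,-0.22,-0.042]], turn=[[-0.03,0,0],[-0.06,0,0],[-0.09,0,0],[-0.13,0,0],[-0.17,0.005,0]])

```text
t: 20.7
tcp_pos: [0.4706, -0.4355, 0.4085]
tool_rot: [0.043, 0.964, 0.263, 0.006]
force: [2.6, -0.6, 0.8]
finger_gap: -0.0
gripper_force: 0.0
```

Run:
```python
from pl import *
s=manip.sense();print(s["t"],s["tcp_pos"],s["q"])
print(goal(s,W([0,-.22,.42]),tz,ty)); print(goal(s,rep(1.544,.195,.075),tz,ty))
```

```text
20.7 [ 0.4706 -0.4355  0.4085] [-1.0685  0.6304  0.7842  0.3356  2.1596 -2.4248]
(array([-0.003 , -0.0391, -0.0397]), array([ 0.0025, -0.0033, -0.0007]))
(array([-0.0048, -0.05  ,  0.1299]), array([ 0.0025, -0.0033, -0.0007]))
```

Call:
apply_moves(claw=[-1,-1,-1,-1,-1], travel=[[-0.003,-0.03,0.01],[-0.005,-0.05,0.05],[-0.005,-0.05,0.09],[-0.005,-0.05,0.13],[-0.005,-0.05,0.13]], turn=[[0.002,-0.003,0],[0.002,-0.003,0],[0.002,-0.003,0],[0.002,-0.003,0],[0.002,-0.003,0]])

```text
t: 21.12
tcp_pos: [0.4726, -0.4104, 0.2893]
tool_rot: [0.046, 0.963, 0.266, 0.004]
force: [-0.3, 0.8, -0.1]
finger_gap: -0.002
gripper_force: 0.0
```

Call:
apply_moves(claw=[-1,-1], travel=[[0,0,0],[0,0,0]], turn=[[0,0,0],[0,0,0]])

```text
t: 21.28
tcp_pos: [0.476, -0.418, 0.2982]
tool_rot: [0.044, 0.965, 0.257, 0.01]
force: [0.0, -0.2, 0.7]
finger_gap: -0.003
gripper_force: 0.0
```

Run:
```python
from pl import *
s=manip.sense();print(s["t"],s["tcp_pos"],s["q"],s["force"],goal(s,s["tcp_pos"],tz,ty)[1])
R=Ro.from_matrix(np.c_[np.cross(ty,tz),ty,tz])
# per-call (5 rows) steps along the arc, tool axes, scaled
ths=np.r_[1.544,1.544,np.arange(1.42,.1,-.125),.12,.06,.0]
os_=np.r_[.03,.022,np.interp(ths[2:],[0,1.4],[.016,.02])]
p=s["tcp_pos"]
for th,o in zip(ths,os_):
    n=rep(th,.195,o);dv=R.inv().apply(n-p)/.8;print(round(th,3),n.round(3),dv.round(4));p=n
d=manip.snapshot("scene");cv2.imwrite("pics/s8.png",cv2.resize(d["pixels"][10:220,130:330,::-1],(570,600)))
```

```text
21.2833 [ 0.476  -0.418   0.2982] [-1.0515  0.6533  1.0159  0.3031  1.8976 -2.4945] [ 0.0094 -0.2364  0.6691] [-0.0013 -0.0004 -0.0011]
1.544 [ 0.479 -0.373  0.297] [0.0014 0.0485 0.0292]
1.544 [ 0.48  -0.365  0.297] [-0.      0.0085  0.0052]
1.42 [ 0.482 -0.339  0.297] [0.     0.0286 0.0161]
1.295 [ 0.484 -0.314  0.295] [-0.      0.0249  0.0184]
1.17 [ 0.486 -0.29   0.289] [-0.      0.0224  0.0215]
1.045 [ 0.488 -0.267  0.28 ] [0.     0.0195 0.0241]
0.92 [ 0.49  -0.245  0.268] [-0.      0.0163  0.0264]
0.795 [ 0.492 -0.225  0.254] [0.     0.0128 0.0282]
0.67 [ 0.494 -0.207  0.237] [0.     0.0092 0.0296]
0.545 [ 0.495 -0.191  0.218] [0.     0.0053 0.0306]
0.42 [ 0.496 -0.178  0.197] [0.     0.0014 0.031 ]
0.295 [ 0.497 -0.167  0.174] [-0.     -0.0025  0.0309]
0.17 [ 0.498 -0.159  0.151] [-0.     -0.0064  0.0303]
0.12 [ 0.498 -0.157  0.141] [ 0.     -0.0036  0.0119]
0.06 [ 0.498 -0.155  0.129] [-0.     -0.0051  0.014 ]
0.0 [ 0.498 -0.154  0.118] [ 0.     -0.006   0.0136]
```

View pics/s8.png

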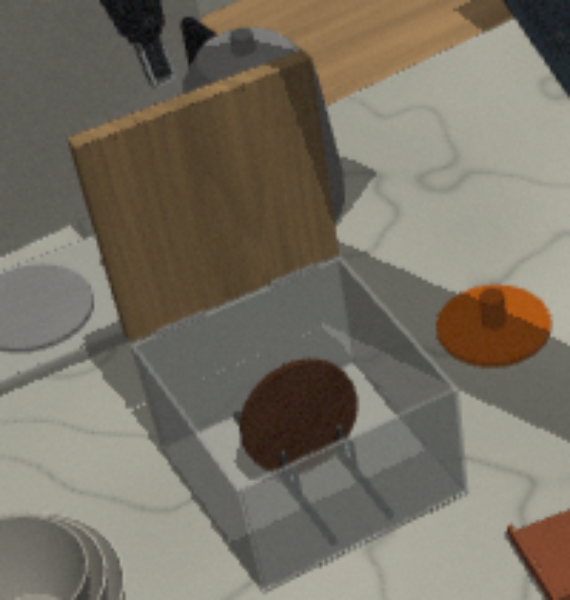

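The crop shows the lid upright at (298,415), and the shut fingertips behind the cover's top edge at (160,80). I'll start the push.

Call:
apply_moves(claw=[-1,-1,-1,-1,-1], travel=[[0.001,0.015,0.009],[0.001,0.03,0.018],[0.001,0.04,0.024],[0.001,0.045,0.027],[0.001,0.0485,0.029]], turn=[[0,0,0],[0,0,0],[0,0,0],[0,0,0],[0,0,0]])

```text
t: 21.75
tcp_pos: [0.4791, -0.3719, 0.2971]
tool_rot: [0.044, 0.965, 0.257, 0.01]
force: [-0.0, -0.4, 0.5]
finger_gap: -0.002
gripper_force: 0.0
```

Call:
apply_moves(claw=[-1,-1,-1,-1,-1], travel=[[0,0.002,0.001],[0,0.004,0.002],[0,0.006,0.003],[0,0.007,0.004],[0,0.0085,0.005]], turn=[[0,0,0],[0,0,0],[0,0,0],[0,0,0],[0,0,0]])

```text
t: 22.17
tcp_pos: [0.4792, -0.3652, 0.2956]
tool_rot: [0.045, 0.965, 0.257, 0.01]
force: [-0.4, -4.8, 2.4]
finger_gap: 0.001
gripper_force: 2.3
```

Call:
apply_moves(claw=[-1,-1,-1,-1,-1], travel=[[0,0.006,0.003],[0,0.011,0.006],[0,0.017,0.01],[0,0.023,0.013],[0,0.0286,0.016]], turn=[[0,0,0],[0,0,0],[0,0,0],[0,0,0],[0,0,0]])

```text
t: 22.58
tcp_pos: [0.4817, -0.3376, 0.2951]
tool_rot: [0.045, 0.965, 0.258, 0.009]
force: [0.9, -3.9, -2.9]
finger_gap: 0.001
gripper_force: 2.0
```

Run:
```python
from pl import *
s=manip.sense();print(s["t"],s["tcp_pos"],s["force"])
d=manip.snapshot("scene");X=cloud(d);P=d["pixels"].astype(int);B=X-c;L=np.stack([B@xk,B@yk,B[...,2]],-1)
m=(P[...,0]-P[...,2]>30)&(P[...,0]>70)&(L[...,2]>.15)&(L[...,2]<.37)&(np.abs(L[...,0])<.105)&(L[...,1]>-.18)&(L[...,1]<.13)
A=L[m];print(len(A),A.mean(0),np.linalg.svd(A-A.mean(0),full_matrices=False)[2][2])
print("err",goal(s,rep(1.42,.195,.02),tz,ty))
```

```text
22.5833 [ 0.4817 -0.3376  0.2951] [ 0.9074 -3.9063 -2.8908]
4725 [ 0.0059 -0.0887  0.2654] [ 0.0015  0.9866 -0.1629]
err (array([-0.0004,  0.0003, -0.0032]), array([-0.0006, -0.001 , -0.0017]))
```

The cover is moving at about 4 N. I'll continue along the arc.

Call:
apply_moves(claw=[-1,-1,-1,-1,-1], travel=[[0,0.005,0.003],[0,0.01,0.006],[0,0.015,0.009],[0,0.02,0.012],[0,0.025,0.016]], turn=[[0,0,0],[0,0,0],[0,0,0],[0,0,0],[0,0,0]])

```text
t: 23.05
tcp_pos: [0.4838, -0.3134, 0.2947]
tool_rot: [0.045, 0.965, 0.258, 0.009]
force: [-0.5, -3.5, -0.8]
finger_gap: -0.003
gripper_force: 1.7
```

Call:
apply_moves(claw=[-1,-1,-1,-1,-1], travel=[[0,0.0045,0.004],[0,0.009,0.008],[0,0.0135,0.013],[0,0.018,0.017],[0,0.0224,0.0215]], turn=[[0,0,0],[0,0,0],[0,0,0],[0,0,0],[0,0,0]])

```text
t: 23.47
tcp_pos: [0.486, -0.2892, 0.2888]
tool_rot: [0.045, 0.965, 0.258, 0.009]
force: [-0.6, -3.9, 0.5]
finger_gap: 0.002
gripper_force: 1.5
```

Call:
apply_moves(claw=[-1,-1,-1,-1,-1], travel=[[0,0.004,0.0048],[0,0.008,0.0096],[0,0.012,0.0145],[0,0.016,0.0193],[0,0.0195,0.024]], turn=[[0,0,0],[0,0,0],[0,0,0],[0,0,0],[0,0,0]])

```text
t: 23.88
tcp_pos: [0.4881, -0.2662, 0.2799]
tool_rot: [0.045, 0.965, 0.259, 0.009]
force: [-0.3, -4.0, -1.3]
finger_gap: -0.002
gripper_force: 1.3
```

```bash
cat > cv.py <<'E'
from pl import *
import sys
s=manip.sense();print(s["t"],s["tcp_pos"],s["force"])
d=manip.snapshot("scene");X=cloud(d);P=d["pixels"].astype(int);B=X-c;L=np.stack([B@xk,B@yk,B[...,2]],-1)
m=(P[...,0]-P[...,2]>30)&(P[...,0]>70)&(L[...,2]>.142)&(L[...,2]<.37)&(np.abs(L[...,0])<.105)&(L[...,1]>-.18)&(L[...,1]<.13)
A=L[m];n=np.linalg.svd(A-A.mean(0),full_matrices=False)[2][2];n*=np.sign(n[1]) if abs(n[1])>.3 else np.sign(n[2]);print(len(A),A.mean(0),n,A.max(0),"angle",np.arctan2(abs(n[1]),abs(n[2])))
print("err",goal(s,rep(float(sys.argv[1]),.195,.017),tz,ty))
E
python3 cv.py 1.045
```

```text
23.8833 [ 0.4881 -0.2662  0.2799] [-0.3281 -3.9809 -1.2657]
560 [ 0.0025 -0.0029  0.3304] [-0.0013  0.3009  0.9536] [0.1046 0.0074 0.3394] angle 0.3056655559319229
err (array([-0.0004,  0.0003,  0.0017]), array([-0.0001, -0.0011, -0.0015]))
```

Call:
apply_moves(claw=[-1,-1,-1,-1,-1], travel=[[0,0.0033,0.0053],[0,0.0066,0.0106],[0,0.01,0.0159],[0,0.013,0.021],[0,0.0163,0.0264]], turn=[[0,0,0],[0,0,0],[0,0,0],[0,0,0],[0,0,0]])

```text
t: 24.35
tcp_pos: [0.49, -0.2447, 0.2679]
tool_rot: [0.045, 0.965, 0.258, 0.009]
force: [0.5, -3.1, -0.2]
finger_gap: -0.002
gripper_force: 1.2
```

Call:
apply_moves(claw=[-1,-1,-1,-1,-1], travel=[[0,0.0026,0.0056],[0,0.0051,0.0113],[0,0.0077,0.017],[0,0.0103,0.0226],[0,0.0128,0.0282]], turn=[[0,0,0],[0,0,0],[0,0,0],[0,0,0],[0,0,0]])

```text
t: 24.77
tcp_pos: [0.4918, -0.2245, 0.2535]
tool_rot: [0.045, 0.965, 0.258, 0.009]
force: [0.5, -2.1, 0.6]
finger_gap: 0.001
gripper_force: 1.0
```

Call:
apply_moves(claw=[-1,-1,-1,-1,-1], travel=[[0,0.0018,0.006],[0,0.0037,0.012],[0,0.0055,0.0178],[0,0.0074,0.0237],[0,0.0092,0.0296]], turn=[[0,0,0],[0,0,0],[0,0,0],[0,0,0],[0,0,0]])

```text
t: 25.18
tcp_pos: [0.4934, -0.2064, 0.2366]
tool_rot: [0.045, 0.965, 0.258, 0.009]
force: [0.5, -1.7, 1.0]
finger_gap: 0.006
gripper_force: 0.9
```

Call:
apply_moves(claw=[-1,-1,-1,-1,-1], travel=[[0,0.001,0.006],[0,0.002,0.0122],[0,0.003,0.0184],[0,0.004,0.0245],[0,0.0053,0.0306]], turn=[[0,0,0],[0,0,0],[0,0,0],[0,0,0],[0,0,0]])

```text
t: 25.6
tcp_pos: [0.4947, -0.1907, 0.2174]
tool_rot: [0.045, 0.965, 0.258, 0.009]
force: [0.3, -1.5, 0.7]
finger_gap: 0.001
gripper_force: 0.8
```

```bash
python3 cv.py .545
```

```text
25.6 [ 0.4947 -0.1907  0.2174] [ 0.3127 -1.4611  0.7083]
1752 [0.0054 0.0123 0.2273] [ 0.0001  0.4788 -0.8779] [0.1048 0.083  0.2673] angle 0.4992594891705888
err (array([-0.0006, -0.0002,  0.0001]), array([-0.0002, -0.0011, -0.0015]))
```

Call:
apply_moves(claw=[-1,-1,-1,-1,-1], travel=[[0,0.0003,0.0062],[0,0.0006,0.0124],[0,0.0008,0.0186],[0,0.001,0.0248],[0,0.0014,0.031]], turn=[[0,0,0],[0,0,0],[0,0,0],[0,0,0],[0,0,0]])

```text
t: 26.07
tcp_pos: [0.4956, -0.1773, 0.1964]
tool_rot: [0.045, 0.965, 0.258, 0.009]
force: [-0.1, -0.7, 1.3]
finger_gap: -0.001
gripper_force: 0.7
```

Call:
apply_moves(claw=[-1,-1,-1,-1,-1], travel=[[0,-0.0005,0.0062],[0,-0.001,0.0124],[0,-0.0015,0.0186],[0,-0.002,0.0247],[0,-0.0025,0.0309]], turn=[[0,0,0],[0,0,0],[0,0,0],[0,0,0],[0,0,0]])

```text
t: 26.48
tcp_pos: [0.4966, -0.1673, 0.1739]
tool_rot: [0.045, 0.965, 0.258, 0.009]
force: [-0.7, -1.2, -0.1]
finger_gap: -0.006
gripper_force: 0.6
```

Call:
apply_moves(claw=[-1,-1,-1,-1,-1], travel=[[0,-0.0013,0.006],[0,-0.0026,0.012],[0,-0.004,0.018],[0,-0.005,0.024],[0,-0.0064,0.03]], turn=[[0,0,0],[0,0,0],[0,0,0],[0,0,0],[0,0,0]])

```text
t: 26.9
tcp_pos: [0.4974, -0.1597, 0.1507]
tool_rot: [0.045, 0.965, 0.258, 0.009]
force: [0.6, -1.6, 2.1]
finger_gap: 0.001
gripper_force: 0.6
```

Call:
apply_moves(claw=[-1,-1,-1,-1,-1], travel=[[0,-0.0007,0.0024],[0,-0.0014,0.0048],[0,-0.002,0.007],[0,-0.003,0.0095],[0,-0.0036,0.012]], turn=[[0,0,0],[0,0,0],[0,0,0],[0,0,0],[0,0,0]])

```text
t: 27.32
tcp_pos: [0.4974, -0.1574, 0.1413]
tool_rot: [0.045, 0.965, 0.258, 0.009]
force: [-0.7, -1.1, 0.7]
finger_gap: -0.003
gripper_force: 0.5
```

```bash
python3 cv.py .12
```

```text
27.3167 [ 0.4974 -0.1574  0.1413] [-0.7351 -1.1233  0.7016]
3869 [0.0094 0.0183 0.1664] [ 0.001  -0.0809  0.9967] [0.105  0.1126 0.2518] angle 0.0809908990409963
err (array([-0.0009,  0.0004, -0.0005]), array([-0.0002, -0.001 , -0.0015]))
```

Call:
apply_moves(claw=[-1,-1,-1,-1,-1], travel=[[0,-0.0008,0.0022],[0,-0.0016,0.0044],[0,-0.0024,0.0066],[0,-0.0032,0.0088],[0,-0.004,0.011]], turn=[[0,0,0],[0,0,0],[0,0,0],[0,0,0],[0,0,0]])

```text
t: 27.78
tcp_pos: [0.4974, -0.1557, 0.132]
tool_rot: [0.045, 0.965, 0.258, 0.009]
force: [-0.6, -1.3, 0.9]
finger_gap: -0.003
gripper_force: 0.5
```

Call:
apply_moves(claw=[-1,-1,-1,-1,-1], travel=[[0,-0.0006,0.0013],[0,-0.0012,0.0026],[0,-0.0018,0.0039],[0,-0.0024,0.005],[0,-0.003,0.0065]], turn=[[0,0,0],[0,0,0],[0,0,0],[0,0,0],[0,0,0]])

```text
t: 28.2
tcp_pos: [0.4975, -0.1551, 0.1264]
tool_rot: [0.045, 0.965, 0.258, 0.009]
force: [-0.4, -0.6, 1.3]
finger_gap: -0.001
gripper_force: 0.5
```

```bash
python3 cv.py 0
```

```text
28.2 [ 0.4975 -0.1551  0.1264] [-0.3942 -0.64    1.2917]
4137 [0.0095 0.0176 0.1565] [ 0.0021 -0.0073  1.    ] [0.1049 0.1152 0.2724] angle 0.0073111046437859
err (array([-0.0011, -0.0035,  0.0093]), array([-0.0001, -0.0011, -0.0015]))
```

Call:
apply_moves(claw=[-1,-1,-1,-1,-1], travel=[[0,-0.0005,0.0009],[0,-0.001,0.0018],[0,-0.0015,0.0027],[0,-0.0019,0.0034],[0,-0.0023,0.004]], turn=[[0,0,0],[0,0,0],[0,0,0],[0,0,0],[0,0,0]])

```text
t: 28.67
tcp_pos: [0.4975, -0.1549, 0.1235]
tool_rot: [0.045, 0.965, 0.259, 0.009]
force: [-1.6, -0.5, 7.8]
finger_gap: 0.002
gripper_force: 4.1
```

Call:
apply_moves(claw=[-1,-1,-1,-1,-1], travel=[[0,-0.0004,0.0007],[0,-0.0008,0.0014],[0,-0.0012,0.002],[0,-0.0015,0.0026],[0,-0.0017,0.003]], turn=[[0,0,0],[0,0,0],[0,0,0],[0,0,0],[0,0,0]])

```text
t: 29.08
tcp_pos: [0.4977, -0.155, 0.1231]
tool_rot: [0.044, 0.965, 0.26, 0.01]
force: [-3.7, -2.9, 19.9]
finger_gap: 0.002
gripper_force: 9.9
```

```bash
python3 cv.py 0
```

```text
29.0833 [ 0.4977 -0.155   0.1231] [-3.6918 -2.9478 19.9406]
4169 [0.0093 0.0173 0.1547] [0.0023 0.0065 1.    ] [0.1049 0.1162 0.2633] angle 0.006535554272978126
err (array([-0.0009, -0.0016,  0.0055]), array([ 0.0006, -0.0008, -0.0011]))
```

The cover is seated: 20 N, its top at 154 mm and flat. I'll retreat.

Call:
apply_moves(claw=[-1,-1,-1,-1,-1], travel=[[0,0.002,-0.005],[0,0.006,-0.02],[0,0.02,-0.06],[0,0.04,-0.1],[0,0.05,-0.14]], turn=[[0,0,0],[0,0,0],[0,0,0],[0,0,0],[0,0,0]])

```text
t: 29.55
tcp_pos: [0.4956, -0.1753, 0.2383]
tool_rot: [0.045, 0.965, 0.259, 0.008]
force: [0.5, -0.6, -1.2]
finger_gap: 0.003
gripper_force: 0.0
```

Call:
apply_moves(claw=[-1,-1,-1,-1,-1], travel=[[0,0.03,-0.03],[0,0.06,-0.06],[0,0.08,-0.08],[0,0.08,-0.08],[0,0.08,-0.08]], turn=[[0,0,0],[0,0,0],[0,0,0],[0,0,0],[0,0,0]])

```text
t: 29.97
tcp_pos: [0.4989, -0.1532, 0.3253]
tool_rot: [0.044, 0.965, 0.257, 0.01]
force: [0.4, -0.4, -0.3]
finger_gap: 0.003
gripper_force: 0.0
```

Run:
```python
from pl import *
s=manip.sense();print(s["t"],s["tcp_pos"],s["force"])
d=manip.snapshot("scene");X=cloud(d);P=d["pixels"].astype(int);B=X-c;L=np.stack([B@xk,B@yk,B[...,2]],-1)
m=(P[...,0]-P[...,2]>25)&(np.abs(L[...,2]-.154)<.01)&(np.abs(L[...,0])<.105)&(np.abs(L[...,1])<.105)
A=L[m];print(len(A),A.mean(0),np.linalg.svd(A-A.mean(0),full_matrices=False)[2][2])
cv2.imwrite("pics/s9.png",d["pixels"][:,:,::-1])
```

```text
29.9667 [ 0.4989 -0.1532  0.3253] [ 0.3925 -0.355  -0.2871]
4615 [0.0024 0.0039 0.1551] [-0.0013 -0.0007 -1.    ]
```

View pics/s9.png

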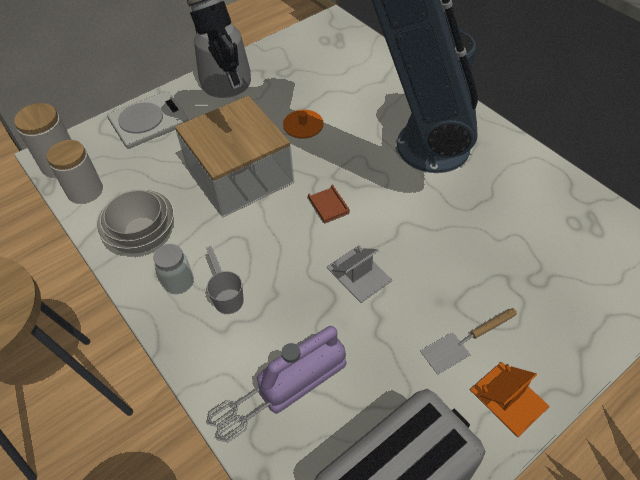

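The picture shows the cover shut flat on the keeper at (233,140), the easel empty at (360,272), the other things in place and the arm clear. I'll hand the job in.

```bash
python3 -c "
from station import manip
print(manip.sign_off())"
```

```text
the job is handed in; nothing more can be done
None
```

The job is handed in: the lid was leaned on the steel easel, regrasped by its rim and stood in the rack's middle slot (leaning about 5° against the tines when last seen), and the cover was pushed slowly shut, in about 30 s of robot time; the first grasp at the knob closed on air and was redone.

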